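# Sort staining supplies into a two-tier bench tray

### The arm

A 6-joint arm with a two-finger parallel gripper is mounted at the origin on a cart in front of the work surface, level with it; the furniture and walls round the work are solid. World frame = base frame: x ahead of the robot, y to its left, z up, the work surface at z = 0. Lengths are in mm, angles in rad, forces in N, time in s.
With the tool pointing down it reaches from about 275 to 750 mm from the base axis. Payload 10.2 kg.
Tool frame: the origin (TCP) lies between the finger pads; the fingertips stand 17 mm ahead of it and the grasp point (between the pads) lies 2 mm behind it; y points along the fingers, x is the direction in which the jaws open and shut, and the axes are right-handed (so a half turn about y gives the same grasp; the last joint's range is limited). The gripper opens to 85 mm and grips with 20 to 120 N. Pads are 22 mm wide; open, the fingers measure 114 mm over their backs; the gripper's body (76 mm by 85 mm) begins 54 mm behind the grasp point. The pads swing forward as they close: fully open they stand 13 mm farther back than shut.
Start: joints at [-1.432, 0.313, 1.498, -0, 1.331, -0.223], TCP at [185.816, -491.023, 248.294] pointing down, gripper open.
Joint ranges: [-2.94, 2.94], [-0.97, 2.17], [0.19, 2.56], [-1.23, 4.37], [0.02, 3.11], [-2.88, 2.88]. Speed limits (rad/s): [2.39, 2.39, 3.01, 3.14, 3.14, 3.14].

### API

Orientations are given as a unit quaternion [w, x, y, z].
In Python, from rig import ctrl gives the robot as it stands.
- The arm moves only by the tool jog_arm, never from a script. Its argument "targets" is a list of rows, each an object with "offset": the shift along the tool's x, y, z in m, a list of three; "yaw": the turn about the tool's y in rad. In form: [{"offset": [dx, dy, dz], "yaw": yaw}, ...]. A call has 1 to 12 rows; each row is the pose to reach, as a shift and turn from the pose measured when the call began, along the tool's axes at that moment; what a row does not reach only later rows make up. A row lasts 1/12 s, in which the tool goes at most 41.7 mm and 7.16 degrees, less where a joint would pass 70% of its speed; a pose out of reach is approached as far as the arm can. A call with a gripper value outside its range is refused whole. "fingers" is the finger opening in m, from 0 to 0.0854, set as the call begins (left out, the last holds). The fingers move at their own pace and stop on an object; "grip_force" is the grip in N (left out, the last holds). Time passes only in rows, so rows that repeat a pose let the fingers close. It gives the time, the measured TCP pose, the force and the opening at its end, in the units of the state.
- ctrl.sense(): the state, without advancing time (a new reading comes with each control period).
- ctrl.capture(name): name is "side" or "top"; returns a dict with "img" (384x512x3 uint8, red, green, blue), "intrinsics" (3x3 intrinsics, pixels), "T" (4x4, takes a point from camera to world coordinates). Camera axes: x right, y up, looking along -z (the intrinsics and any distortion apply to the point x, -y, -z); pixel columns grow to the right and rows downward; lengths in mm; the calibration is good to about 2 mm. A picture is of the moment at which its call begins. There is no depth.
- ctrl.finish_job(): hands the job in, once; it reports no verdict.
Trained networks look in the newest picture that a camera, given by its name, has taken for a name from the list of things; names that differ only in an ending like _2 or _b are one class to them, and where a whole thing is asked for, a point or a joint stands for the part that bears it (a point fixed in the world has none). Each returns a list of dicts, best first, with "score" (0 to 1); they miss things now and then, are a little off and sometimes report something else, mostly with a low value. They report only what shows in the picture. A call takes as long as a camera call. They do not tell look-alikes from the thing itself.
- ctrl.boxes_of(camera, target): "box" ([left, top, right, bottom] in pixels, round what is visible of it).
- ctrl.regions_of(camera, target): "region" (384x512 bool, what is visible of it) and "box" ([left, top, right, bottom] in pixels, round what is visible of it).
The state is a dict: "time_s": time; "joints": joint angles; "dq": joint speeds; "tau": joint torques, N m; "eef_pos": TCP position; "ee_rot": TCP orientation; "force": force on the tool from outside, world axes, zero at the start; "wrist_torque": the same for the moment, N m; "grip_width": opening from 0.0 (shut) to 1.0 (fully open).
Only numpy, scipy, OpenCV 4.12 (cv2) and the standard library are available. Lean on these libraries where they do the work, as an engineer would, in place of code of your own. Each camera call takes 0.05 s, during which the arm holds its last target.

### The job

Sort the staining supplies into the two-tier bench tray: first lay the small card box and the tape roll flat on the floor of the base tray, one in each compartment. Then turn the top tray end for end, so that its label tab lies at the opposite end from the base tray's tab and it stands level on the four rim lugs instead of nesting down onto the supplies. Last, stand the two amber bottles upright on the floor of the top tray, one on each side of the grip post, never tipping a bottle over, and leave everything released.

Things in the scene. Friction and masses are not known exactly. Their poses are not given: they have to be found in the camera images.
- base_tray: Larger grey tray, fixed, 222x138 mm (x,y), 45 high, wall/floor 3. Origin: centre of underside; +x to its end lip with paper label (tab). Divider (x=0, 14 high) makes 2 compartments, |x| 2-108, |y|<66. 4 lugs, tops z=38, reach in from the end walls to |x|=91: at +x |y| 41-57, at -x |y| 20-36. Lower things at |x|=48, y=0, fingers closing along y. Top tray sits on lugs in the rim, 6 mm play.
- top_tray: Smaller loose grey tray 204x120 mm (x,y), 40 high, wall/floor 3, 0.22 kg. Origin: centre of underside; +x to its label tab. Grip hard the 24 mm square post (sides along x, y; top z=75) at z=60. Bottles: each side, |x|=47, y=0, fingers closing along y (free |x| 12-81, |y|<57). Recessed ends: tabs at same end, it nests; turned 180 deg, it stands on the lugs, underside 38 above the base's underside.
- card_box: Small white card box, 40 x 62 x 28 mm (x, y, z of its own frame), 50 g, lying flat. Origin: centre of its underside. Grip across the 40 mm side. (Bystanders are fixed; a tall microscope stands about 0.7 m ahead of the robot, between supplies and trays: carry things past it nearer the robot.)
- tape_roll: Roll of white label tape lying flat, 60 mm diameter, 12 mm high, 50 g. Origin: centre of its underside, z up. Grip across the diameter, fingertips just above the surface it lies on.
- bottle_a: One amber dropper bottle, 48 mm diameter, 85 mm high, 25 mm black cap from 68 mm up; about 90 g, standing upright. Origin: centre of its underside, z up. Grip the body 45 to 55 mm above the underside.
- bottle_b: The other amber dropper bottle, 48 mm diameter, 85 mm high, 25 mm white cap from 68 mm up; about 90 g, standing upright. Origin: centre of its underside, z up. Grip the body 45 to 55 mm above the underside. The two bottles may go in either compartment.
Things that resemble listed ones, but are neither listed nor needed, are in the scene too. Of the things shaped like the card_box, the white one is meant.

How it is judged (in metres and radians):
On the way, in this order (a step that is already met when the one before it is completed fails the run):
1. card box and tape roll lie flat on the floor of the base tray, one in each compartment (y of card_box in the frame of base_tray between -0.055 and 0.055 m and z of card_box in the frame of base_tray between 0 and 0.008 m and angle between each of card_box, tape_roll's own z axis and vertical below 0.12 rad and y of tape_roll in the frame of base_tray between -0.055 and 0.055 m and z of tape_roll in the frame of base_tray between 0 and 0.008 m and ((x of card_box in the frame of base_tray between 0.02 and 0.1 m and x of tape_roll in the frame of base_tray between -0.1 and -0.02 m) or (x of card_box in the frame of base_tray between -0.1 and -0.02 m and x of tape_roll in the frame of base_tray between 0.02 and 0.1 m))), for 0.2 s.
2. top tray, turned end for end, stands level on the lugs of the base tray over the supplies (all of step 1 and z of top_tray in the frame of base_tray between 0.034 and 0.043 m and horizontal distance between top_tray and base_tray below 0.012 m and angle between the x axis of top_tray and the x axis of base_tray, either way round below 0.12 rad and angle between top_tray's own z axis and vertical below 0.05 rad), for 0.2 s.
At the end, for the whole second after the job is handed in: Card box and roll flat on the base floor (0.12 rad), one per compartment; top tray turned, on the lugs (34-43 mm up, centred 12 mm, parallel 0.12 rad, level 0.05 rad); bottles upright (0.12 rad) on its floor, one each side of the post; all at rest, released (all of step 2 and y of bottle_a in the frame of top_tray between -0.045 and 0.045 m and z of bottle_a in the frame of top_tray between 0 and 0.008 m and angle between each of bottle_a, bottle_b's own z axis and vertical below 0.12 rad and y of bottle_b in the frame of top_tray between -0.045 and 0.045 m and z of bottle_b in the frame of top_tray between 0 and 0.008 m and ((x of bottle_a in the frame of top_tray between 0.02 and 0.085 m and x of bottle_b in the frame of top_tray between -0.085 and -0.02 m) or (x of bottle_a in the frame of top_tray between -0.085 and -0.02 m and x of bottle_b in the frame of top_tray between 0.02 and 0.085 m)) and linear speed of each of card_box, tape_roll, top_tray, bottle_a, bottle_b below 0.02 m/s); the robot touches nothing.
It fails at once if a bottle is tipped over (angle between any of bottle_a, bottle_b's own z axis and vertical above 0.7 rad).
It also fails if it takes over 144 s, if anything falls off the work surface, if the arm or the gripper's body presses on something with over 40 N, if the wrist force passes 120 N, or if a joint passes its speed limit or range.

## Working session

There is one attempt and no reset: what is moved stays moved. The work goes in short steps, Python scripts to look and compute and a tool call to move; the robot and the scene stay as the last step left them, time stands still between calls to the robot, and variables do not carry over. Pictures are saved under pics/ and viewed, and the job is handed in when it is done.

Besides the shell and the picture viewer there is one more tool, called after "Call:" by a JSON object that holds its "method" and its "body", one argument or row to a line. jog_arm: Moves the arm, as the interface text tells. Its arguments: {"type":"object","properties":{"targets":{"type":"array"},"fingers":{"type":"number"},"grip_force":{"type":"number"}},"required":["targets"]}

```bash
ls; mkdir -p pics
python3 - <<'E'
from rig import ctrl
import cv2,numpy as np
print(ctrl.sense())
for n in ("top","side"):
    d=ctrl.capture(n); print(n,d["intrinsics"],d["T"],[k for k in d])
    cv2.imwrite(f"pics/{n}0.png",cv2.resize(d["img"][:,:,::-1],(800,600),interpolation=cv2.INTER_CUBIC))
    for t in ("base_tray","top_tray","card_box","tape_roll","bottle_a"):
        print(n,t,[(round(b["score"],2),[round(float(x)) for x in b["box"]]) for b in ctrl.boxes_of(n,t)])
E
```

```text
pics
{'time_s': 0.0, 'joints': array([-1.43239930e+00,  3.13449716e-01,  1.49846804e+00, -4.11146101e-06,
        1.33102952e+00, -2.23411208e-01]), 'dq': array([-1.10095554e-03, -1.06177670e-03,  4.29958129e-04,  6.29114336e-04,
        1.49832632e-03,  4.16250796e-05]), 'tau': array([-1.20981902e-03, -4.12269759e+01, -2.59738719e+01, -2.22146587e-04,
        4.20605953e-03, -9.22429450e-06]), 'eef_pos': array([ 185.77843762, -490.75956022,  247.72356529]), 'ee_rot': array([ 0.58215207, -0.5814485 ,  0.40220583, -0.40155583]), 'force': array([-0.34305986, -0.2461801 ,  0.55076768]), 'wrist_torque': array([-0.01752597, -0.04473807, -0.02935555]), 'grip_width': 1.0004825128746295}
top [[489.767923     0.         250.39232858]
 [  0.         489.767923   197.5271103 ]
 [  0.           0.           1.        ]] [[-1.83409464e-02  9.87403844e-01 -1.57153614e-01  1.87824707e+02]
 [-9.99820409e-01 -1.73627783e-02  7.59497957e-03  1.56671510e+02]
 [ 4.77068865e-03  1.57264690e-01  9.87544965e-01  1.73201934e+03]
 [ 0.00000000e+00  0.00000000e+00  0.00000000e+00  1.00000000e+00]] ['img', 'in
[... 401 characters left out ...]
 188.41412485]
 [  0.           0.           1.        ]] [[-9.78729371e-01  1.35288795e-01 -1.54226330e-01  1.78484843e+02]
 [-2.04993737e-01 -6.15052762e-01  7.61372227e-01  1.43940267e+03]
 [ 8.14780045e-03  7.76792792e-01  6.29703558e-01  1.11166973e+03]
 [ 0.00000000e+00  0.00000000e+00  0.00000000e+00  1.00000000e+00]] ['img', 'intrinsics', 'T']
side base_tray [(0.67, [245, 111, 298, 139])]
side top_tray [(0.97, [240, 133, 292, 163])]
side card_box [(0.85, [243, 306, 266, 334]), (0.56, [257, 203, 270, 222]), (0.42, [266, 163, 281, 178])]
side tape_roll [(0.59, [241, 195, 254, 205]), (0.32, [257, 204, 272, 218])]
side bottle_a [(0.77, [259, 170, 276, 193]), (0.66, [221, 215, 234, 241])]
```

View pics/top0.png

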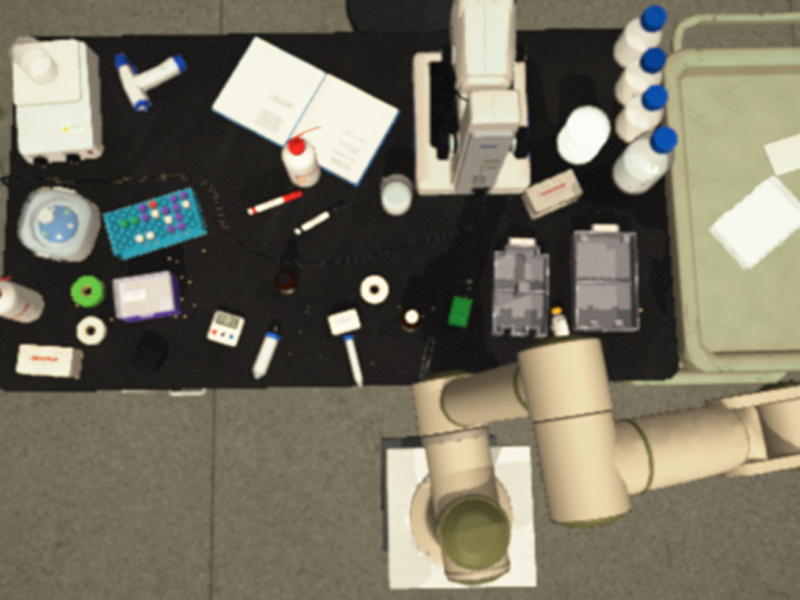

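View pics/side0.png

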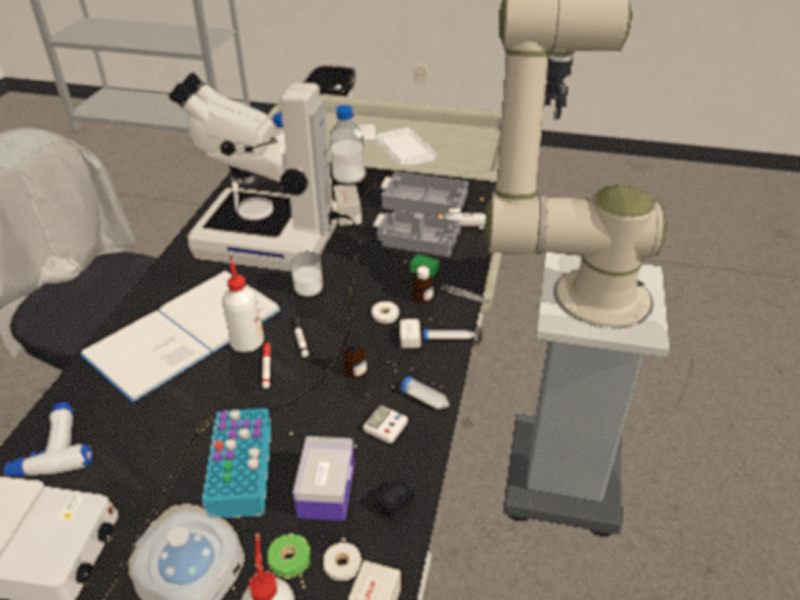

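Candidates (800×600 top picture):
- **Card box:** white at (344,320), green at (460,312), labelled white boxes at (552,193) and (50,360).
- **Tape:** white at (374,290), white at (91,330), green at (88,291).
- **Bottles:** amber with black cap at (287,280), amber with white cap at (411,318).
- **Trays:** top tray with post at (521,290), base tray at (605,280).

I'll check these in close crops.

```bash
cat > h.py <<'E'
import numpy as np,cv2
from scipy.spatial.transform import Rotation as R
from rig import ctrl
def ray(d,u,v):
    K=d["intrinsics"];T=d["T"]
    c=np.array([(u-K[0,2])/K[0,0],-(v-K[1,2])/K[1,1],-1.])
    return T[:3,3],T[:3,:3]@c
def at(d,u,v,z):
    o,r=ray(d,u,v); return o+r*(z-o[2])/r[2]
def proj(d,P):
    T=d["T"];K=d["intrinsics"]
    c=(np.atleast_2d(P)-T[:3,3])@T[:3,:3]
    return np.c_[K[0,0]*c[:,0]/-c[:,2]+K[0,2],K[1,1]*-c[:,1]/-c[:,2]+K[1,2]]
def crop(d,name,x0,y0,x1,y1,s):
    im=d["img"][y0:y1,x0:x1,::-1]
    cv2.imwrite("pics/"+name,cv2.resize(im,None,fx=s,fy=s,interpolation=cv2.INTER_CUBIC))
def rot(q): return R.from_quat([q[1],q[2],q[3],q[0]]).as_matrix()
def plan(pts,jaw=None):
    """offsets (m) to world TCP points (mm); jaw=angle of tool x in world rad (mod pi)"""
    s=ctrl.sense();M=rot(s["ee_rot"]);p=s["eef_pos"]
    a=np.arctan2(M[1,0],M[0,0])
    print("pos",p.round(1),"jaw",round(a,3),"down",M[:,1].round(3),"j6",s["joints"][5].round(2),"grip",round(s["grip_width"],3),"t",s["time_s"])
    for q in pts: print(q,"->",((M.T@(np.array(q,float)-p))/1000).round(4).tolist())
    if jaw is not None:
        # yaw about tool y (down): positive turns world angle negative
        dy=(a-jaw+np.pi/2)%np.pi-np.pi/2
        print("yaw",round(dy,3),"j6 hint")
E
python3 - <<'E'
from h import *
import pickle
D={}
for n in ("top","side"):
    D[n]=ctrl.capture(n)
d=D["top"]
crop(d,"c1.png",170,160,310,250,5.7)
crop(d,"c2.png",300,140,420,225,6.6)
def reg(n,t):
    for r in ctrl.regions_of(n,t):
        m=r["region"].astype(np.uint8)
        ys,xs=np.nonzero(m); (c,sz,an)=cv2.minAreaRect(np.c_[xs,ys].astype(np.float32))
        print(n,t,round(r["score"],2),"cent",xs.mean().round(1),ys.mean().round(1),"rect",np.round(c,1),np.round(sz,1),round(an,1))
for n in D:
    for t in ("base_tray","top_tray","card_box","tape_roll","bottle_a"): reg(n,t)
    pickle.dump(D[n],open(f"{n}0.pkl","wb"))
d=D["side"]
crop(d,"c3.png",190,90,320,260,3.5)
E
```

```text
top base_tray 0.83 cent 386.3 179.2 rect [386.5 178. ] [68.3 42.2] 88.9
top top_tray 0.9 cent 332.3 185.1 rect [332.4 183.9] [35.6 61.7] 1.6
top top_tray 0.51 cent 386.1 178.8 rect [386.1 177.1] [68.5 43.2] 88.9
top card_box 0.75 cent 219.9 205.9 rect [219.9 205.9] [12.1 17.4] 74.1
top card_box 0.73 cent 293.7 199.0 rect [293.6 198.9] [12.9 19.4] 14.0
top card_box 0.5 cent 95.2 227.0 rect [ 95.2 227.2] [20.  13.3] 33.7
top tape_roll 0.74 cent 239.7 184.9 rect [239.5 185. ] [16. 15.] 90.0
top bottle_a 0.56 cent 182.7 179.2 rect [182.8 179.3] [14.1 13.4] 45.0
top bottle_a 0.45 cent 262.5 203.8 rect [262.5 204. ] [12. 11.] 90.0
side base_tray 0.75 cent 270.6 124.1 rect [271.  124.4] [53.5 24. ] 7.8
side top_tray 0.9 cent 266.9 148.1 rect [265.8 148. ] [53.2 24.8] 9.8
side top_tray 0.2 cent 262.1 213.9 rect [262.5 213.5] [17. 11.] 90.0
side card_box 0.94 cent 252.1 318.3 rect [252.3 318.3] [17.2 25.7] 47.7
side card_box 0.74 cent 262.0 213.3 rect [262.5 213. ] [16. 11.] 90.0
side card_box 0.62 cent 272.5 169.1 rect [272.1 169.5] [17.8 10.7] 16.7
side tape_roll 0.67 cent 246.2 199.5 rect [246.5 199.5] [11. 15.] 90.0
side bottle_a 0.83 cent 226.4 230.5 rect [226.5 229.5] [23. 13.] 90.0
side bottle_a 0.8 cent 269.9 183.3 rect [269.5 182. ] [24. 13.] 90.0
```

View pics/c1.png

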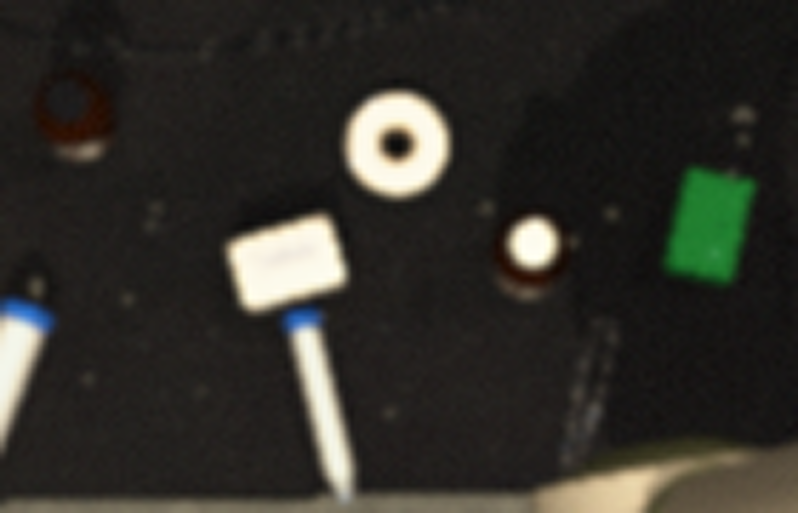

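View pics/c2.png

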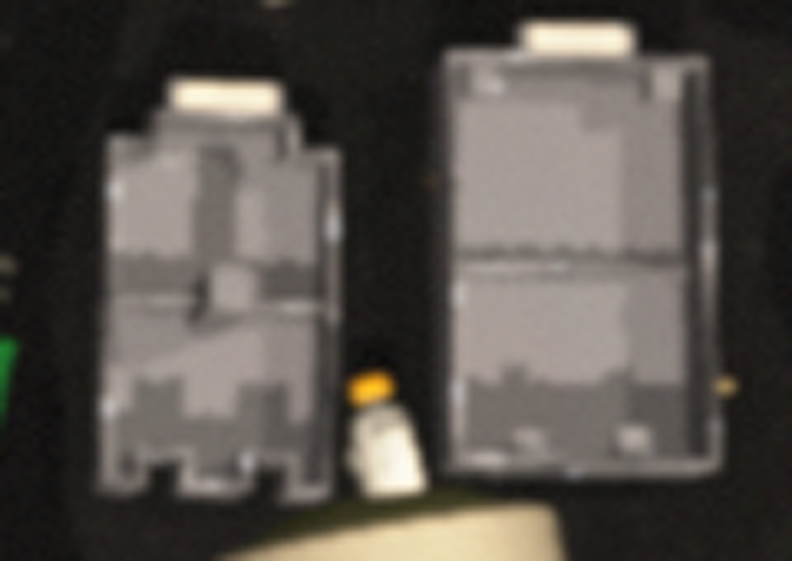

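View pics/c3.png

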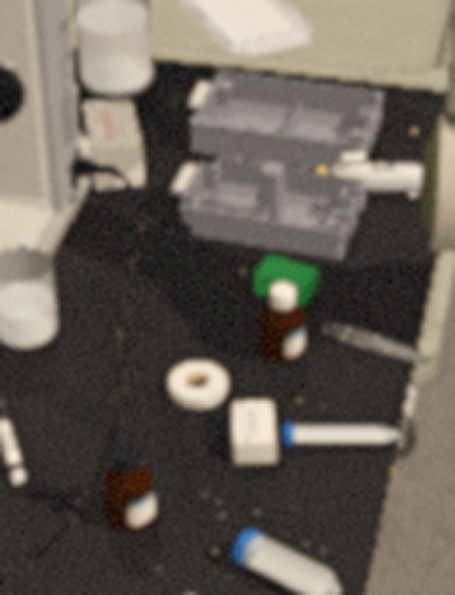

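Run:
```python
from h import *
import pickle
t=pickle.load(open("top0.pkl","rb"));s=pickle.load(open("side0.pkl","rb"))
c1=lambda x,y:(170+(x+.5)/5.7-.5,160+(y+.5)/5.7-.5)
c2=lambda x,y:(300+(x+.5)/6.6-.5,140+(y+.5)/6.6-.5)
c3=lambda x,y:(190+(x+.5)/3.5-.5,90+(y+.5)/3.5-.5)
p=lambda n,v:print(n,np.round(v,1))
p("tape top",at(t,239.6,184.9,10)); p("tape side",at(s,246.3,199.5,7))
P=[at(t,*c1(*q),28) for q in [(226,243),(328,212),(348,282),(248,311)]]
p("box top",np.mean(P,0));
for i in range(4): p(" edge",np.r_[np.linalg.norm(P[i]-P[i-1]),np.degrees(np.arctan2(*(P[i]-P[i-1])[1::-1]))])
P=[at(s,*c3(*q),28) for q in [(231,402),(272,400),(278,437),(235,439)]]; p("box side",np.mean(P,0))
p("white bottle cap top",at(t,*c1(532,243),85)); p("side",at(s,*c3(284,288),85))
p("black cap top",at(t,*c1(69,100),85)); p("side",at(s,*c3(126,470),85))
# reproject bottle base region: body
for n,z,q in [("base",45,[(447,50),(710,58),(720,468),(448,474)]),("topt",40,[(108,138),(340,152),(332,492),(100,488)])]:
    P=[at(t,*c2(*a),z) for a in q]; p(n,np.mean(P,0)); 
    for i in range(4): p(" edge",np.r_[np.linalg.norm(P[i]-P[i-1]),np.degrees(np.arctan2(*(P[i]-P[i-1])[1::-1]))])
p("tab base",at(t,*c2(578,40),45));p("tab topt",at(t,*c2(225,97),40));p("post top",at(t,*c2(235,287),75));p("post side",at(s,*c3(272,168),75))
for n,z,q in [("base",45,[(213,72),(383,92),(360,168),(193,125)])]: 
    P=[at(s,*c3(*a),z) for a in q]; p(n+" side",P)
p("tube",[at(t,*c2(372,378),15),at(t,*c2(388,500),15)]);p("tube side",[at(s,*c3(320,170),15),at(s,*c3(420,178),15)])
```

```text
tape top [508.2 181.2  10. ]
tape side [508.7 183.9   7. ]
box top [432.4 250.7  28. ]
 edge [44.5 17.4]
 edge [ 65.7 -73.9]
 edge [  45.4 -164.9]
 edge [ 63.9 105.3]
box side [434.2 248.5  28. ]
white bottle cap top [433.  101.7  85. ]
side [434.1  99.1  85. ]
black cap top [524.8 378.   85. ]
side [521.7 405.7  85. ]
base [ 513.6 -339.7   45. ]
 edge [230.1  -3.1]
 edge [141.5 -92.8]
 edge [222.5 177.4]
 edge [143.7  90.3]
topt [ 487.8 -146.8   40. ]
 edge [189.5  -3.5]
 edge [124.7 -94.5]
 edge [184.1 175.8]
 edge [122.5  88. ]
tab base [ 634.4 -345.5   45. ]
tab topt [ 607.4 -154.9   40. ]
post top [ 496.8 -149.1   75. ]
post side [ 497.5 -143.6   75. ]
base side [[ 631.9 -403.6   45. ]
 [ 401.6 -401.1   45. ]
 [ 401.4 -212.8   45. ]
 [ 625.3 -266.1   45. ]]
tube [[ 456.9 -231.7   15. ]
 [ 390.7 -236.8   15. ]]
tube side [[ 456.1 -243.8   15. ]
 [ 330.7 -252.9   15. ]]
```

```bash
cat > ov.py <<'E'
from h import *
def poseT(x,y,z,a):
    T=np.eye(4);c,s=np.cos(a),np.sin(a);T[:2,:2]=[[c,-s],[s,c]];T[:3,3]=[x,y,z];return T
def boxl(x0,x1,y0,y1,z0,z1):
    c=[(x,y,z) for z in(z0,z1) for x,y in((x0,y0),(x1,y0),(x1,y1),(x0,y1))]
    return [(c[i],c[j]) for i,j in((0,1),(1,2),(2,3),(3,0),(4,5),(5,6),(6,7),(7,4),(0,4),(1,5),(2,6),(3,7))]
def circ(r,z):
    a=np.linspace(0,2*np.pi,25);p=[(r*np.cos(b),r*np.sin(b),z) for b in a];return list(zip(p[:-1],p[1:]))
M=dict(base=boxl(-111,111,-69,69,0,45)+[((0,-66,14),(0,66,14))],
 topt=boxl(-102,102,-60,60,0,40)+boxl(-12,12,-12,12,3,75),
 box=boxl(-20,20,-31,31,0,28), tape=circ(30,0)+circ(30,12),
 bot=circ(24,0)+circ(24,60)+circ(12.5,68)+circ(12.5,85))
def over(d,name,items,win,s):
    x0,y0,x1,y1=win
    im=cv2.resize(d["img"][y0:y1,x0:x1,::-1],None,fx=s,fy=s,interpolation=cv2.INTER_CUBIC)
    for k,(m,x,y,z,a) in enumerate(items):
        T=poseT(x,y,z,a)
        for p,q in M[m]:
            P=np.array([p,q])@T[:3,:3].T+T[:3,3]
            u=((proj(d,P)-[x0,y0]+.5)*s-.5)
            cv2.line(im,tuple(int(round(v)) for v in u[0]),tuple(int(round(v)) for v in u[1]),[(0,255,255),(255,255,0),(0,255,0),(255,0,255)][k%4],1,cv2.LINE_AA)
    cv2.imwrite("pics/"+name,im)
E
python3 - <<'E'
from ov import *
import pickle
t=pickle.load(open("top0.pkl","rb"));s=pickle.load(open("side0.pkl","rb"))
r=np.radians
I=[("base",513.6,-339.7,0,r(-2.7)),("topt",496.5,-147,0,r(-3.2)),("box",432.8,250,0,r(16)),("tape",508.4,182.3,0,0),("bot",433.4,100.5,0,0),("bot",522,385,0,0)]
over(t,"o1.png",I,(170,160,310,250),5.7);over(t,"o2.png",I,(300,140,420,225),6.6);over(s,"o3.png",I,(200,100,320,250),4)
E
```

```text
(no output)
```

View pics/o1.png

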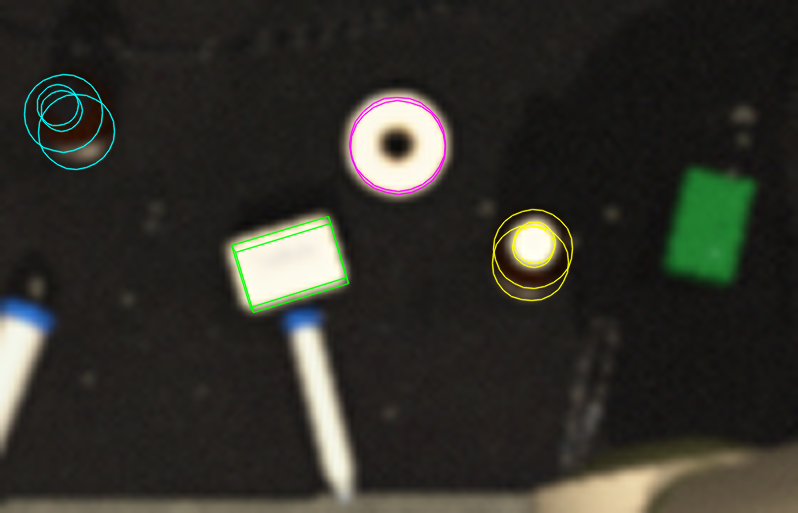

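View pics/o2.png

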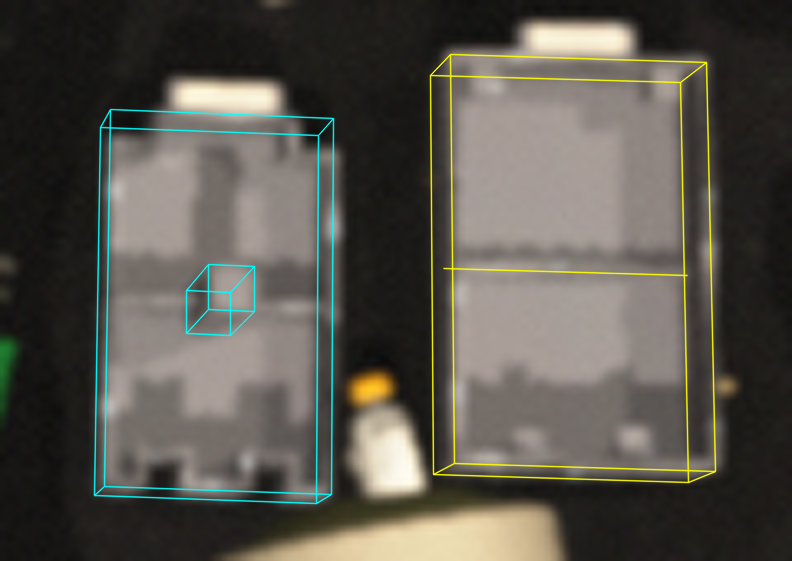

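View pics/o3.png

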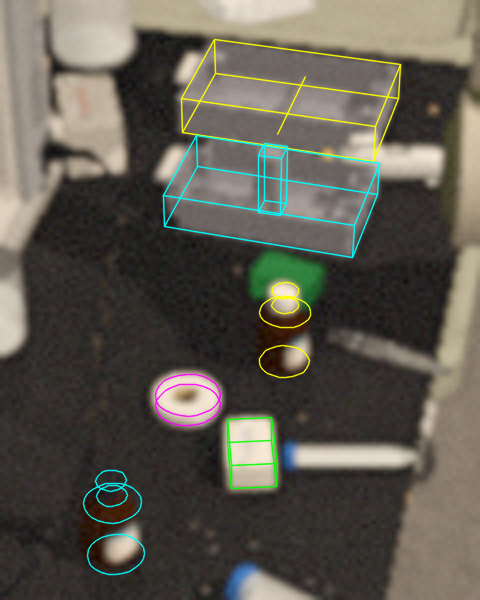

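Run:
```python
from h import *
plan([(380,-60,230),(433,250,150)],np.radians(106))
```

```text
pos [ 185.8 -491.   248.3] jaw -1.209 down [ 0.  0. -1.] j6 -0.22 grip 0.999 t 1.2
(380, -60, 230) -> [-0.3344, 0.0183, 0.3342]
(433, 250, 150) -> [-0.6056, 0.0983, 0.4934]
yaw 0.082 j6 hint
```

Call:
{"method": "jog_arm", "body": {
  "targets": [
    {"offset": [-0.334, 0.018, 0.334], "yaw": 0},
    {"offset": [-0.334, 0.018, 0.334], "yaw": 0},
    {"offset": [-0.334, 0.018, 0.334], "yaw": 0},
    {"offset": [-0.334, 0.018, 0.334], "yaw": 0},
    {"offset": [-0.334, 0.018, 0.334], "yaw": 0},
    {"offset": [-0.334, 0.018, 0.334], "yaw": 0},
    {"offset": [-0.334, 0.018, 0.334], "yaw": 0.08},
    {"offset": [-0.334, 0.018, 0.334], "yaw": 0.08},
    {"offset": [-0.334, 0.018, 0.334], "yaw": 0.08},
    {"offset": [-0.334, 0.018, 0.334], "yaw": 0.08},
    {"offset": [-0.334, 0.018, 0.334], "yaw": 0.08},
    {"offset": [-0.334, 0.018, 0.334], "yaw": 0.08}
  ],
  "fingers": 0.0854,
  "grip_force": 40
}}

```text
time_s: 2.2
eef_pos: [380.8, -56.5, 230.4]
ee_rot: [0.566, -0.566, 0.424, -0.424]
force: [0.6, -1.5, -0.1]
grip_width: 0.998
```

Run:
```python
from h import *
plan([(433,250,120)],np.radians(106))
print(ctrl.sense()["joints"].round(2))
```

```text
pos [380.8 -56.5 230.4] jaw -1.285 down [ 0.001  0.001 -1.   ] j6 0.83 grip 0.998 t 2.2
(433, 250, 120) -> [-0.2793, 0.1106, 0.1363]
yaw 0.006 j6 hint
[-0.45  0.01  1.9   0.    1.22  0.83]
```

Call:
{"method": "jog_arm", "body": {
  "targets": [
    {"offset": [-0.279, 0.11, 0.136], "yaw": 0},
    {"offset": [-0.279, 0.11, 0.136], "yaw": 0},
    {"offset": [-0.279, 0.11, 0.136], "yaw": 0},
    {"offset": [-0.279, 0.11, 0.136], "yaw": 0},
    {"offset": [-0.279, 0.11, 0.136], "yaw": 0},
    {"offset": [-0.279, 0.11, 0.136], "yaw": 0},
    {"offset": [-0.279, 0.11, 0.136], "yaw": 0},
    {"offset": [-0.279, 0.11, 0.136], "yaw": 0},
    {"offset": [-0.279, 0.11, 0.136], "yaw": 0},
    {"offset": [-0.279, 0.11, 0.136], "yaw": 0}
  ]
}}

```text
time_s: 3.03
eef_pos: [432.2, 250.8, 119.7]
ee_rot: [-0.567, 0.567, -0.423, 0.423]
force: [0.6, 0.8, -0.5]
grip_width: 1.002
```

Run:
```python
from ov import *
plan([(433,250,30)],np.radians(106))
d=ctrl.capture("side");over(d,"p1.png",[("box",432.8,250,0,np.radians(16))],(200,120,310,240),5)
```

```text
pos [432.2 250.8 119.7] jaw -1.282 down [-0.001  0.    -1.   ] j6 1.57 grip 1.002 t 3.0333
(433, 250, 30) -> [0.0011, 0.0897, 0.0006]
yaw 0.009 j6 hint
```

View pics/p1.png

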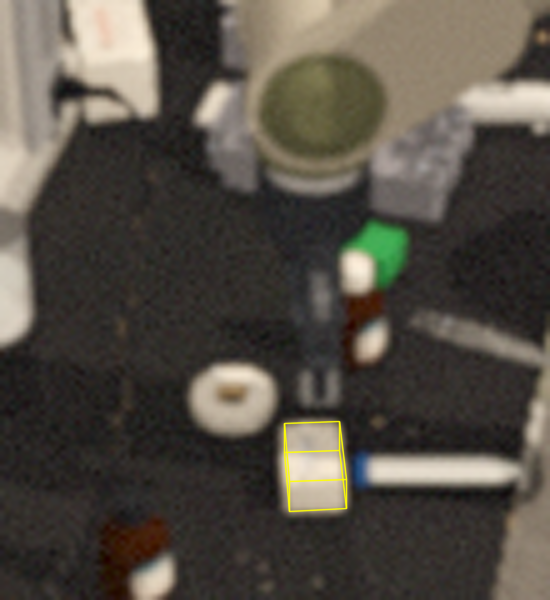

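Side picture: gripper (318,385) is centred over the white box (315,465), and the tube (360–520,470) is clear. I'll grip across the 62 mm side, because the tube blocks a finger along the 40 mm axis.

Call:
{"method": "jog_arm", "body": {
  "targets": [
    {"offset": [0.001, 0.04, 0], "yaw": 0},
    {"offset": [0.001, 0.07, 0], "yaw": 0},
    {"offset": [0.001, 0.09, 0.001], "yaw": 0},
    {"offset": [0.001, 0.1, 0.001], "yaw": 0},
    {"offset": [0.001, 0.1, 0.001], "yaw": 0}
  ]
}}

```text
time_s: 3.5
eef_pos: [433.4, 247.9, 19.5]
ee_rot: [-0.565, 0.567, -0.424, 0.423]
force: [-1.2, -0.5, 0.5]
grip_width: 1.003
```

Call:
{"method": "jog_arm", "body": {
  "targets": [
    {"offset": [0, 0, 0], "yaw": 0},
    {"offset": [0, 0, 0], "yaw": 0},
    {"offset": [0, 0, 0], "yaw": 0},
    {"offset": [0, 0, 0], "yaw": 0},
    {"offset": [0, 0, 0], "yaw": 0},
    {"offset": [0, 0, 0], "yaw": 0}
  ],
  "fingers": 0.05,
  "grip_force": 40
}}

```text
time_s: 4.0
eef_pos: [434.4, 247.9, 21.2]
ee_rot: [0.566, -0.566, 0.424, -0.424]
force: [-1.6, -2.6, 7.1]
grip_width: 0.717
```

Call:
{"method": "jog_arm", "body": {
  "targets": [
    {"offset": [0, -0.03, 0], "yaw": 0},
    {"offset": [0, -0.065, 0], "yaw": 0},
    {"offset": [0, -0.1, 0], "yaw": 0},
    {"offset": [0, -0.14, 0], "yaw": 0},
    {"offset": [0, -0.14, 0], "yaw": 0}
  ]
}}

```text
time_s: 4.42
eef_pos: [437.1, 248.9, 169.1]
ee_rot: [0.57, -0.562, 0.421, -0.427]
force: [1.3, 0.1, 0.7]
grip_width: 0.713
```

Run:
```python
from h import *
plan([(410,-20,160),(561.5,-343.3,160)],np.radians(87.3))
print(ctrl.sense()["force"])
```

```text
pos [437.1 248.9 169.1] jaw -1.285 down [ 0.014  0.004 -1.   ] j6 1.57 grip 0.713 t 4.4167
(410, -20, 160) -> [0.2503, 0.0076, -0.1018]
(561.5, -343.3, 160) -> [0.6032, 0.0085, -0.0475]
yaw 0.333 j6 hint
[1.25002594 0.1212695  0.74664512]
```

Call:
{"method": "jog_arm", "body": {
  "targets": [
    {"offset": [0.25, 0.01, -0.102], "yaw": 0},
    {"offset": [0.25, 0.01, -0.102], "yaw": 0.05},
    {"offset": [0.25, 0.01, -0.102], "yaw": 0.1},
    {"offset": [0.25, 0.01, -0.102], "yaw": 0.15},
    {"offset": [0.25, 0.01, -0.102], "yaw": 0.2},
    {"offset": [0.25, 0.01, -0.102], "yaw": 0.25},
    {"offset": [0.3, 0.01, -0.094], "yaw": 0.3},
    {"offset": [0.34, 0.01, -0.088], "yaw": 0.33},
    {"offset": [0.38, 0.01, -0.082], "yaw": 0.33},
    {"offset": [0.42, 0.01, -0.076], "yaw": 0.33},
    {"offset": [0.46, 0.01, -0.07], "yaw": 0.33},
    {"offset": [0.5, 0.01, -0.063], "yaw": 0.33}
  ]
}}

```text
time_s: 5.42
eef_pos: [509.5, -233.1, 159.0]
ee_rot: [-0.493, 0.484, -0.508, 0.514]
force: [0.3, 0.4, -0.0]
grip_width: 0.716
```

Run:
```python
from h import *
plan([(561.5,-343.3,130)],np.radians(87.3))
```

```text
pos [ 509.5 -233.1  159. ] jaw -1.616 down [ 0.015  0.003 -1.   ] j6 0.97 grip 0.716 t 5.4167
(561.5, -343.3, 130) -> [0.1078, 0.0294, 0.0565]
yaw 0.002 j6 hint
```

Call:
{"method": "jog_arm", "body": {
  "targets": [
    {"offset": [0.04, 0.01, 0.02], "yaw": 0},
    {"offset": [0.08, 0.02, 0.04], "yaw": 0},
    {"offset": [0.108, 0.029, 0.0565], "yaw": 0},
    {"offset": [0.108, 0.029, 0.0565], "yaw": 0},
    {"offset": [0.108, 0.029, 0.0565], "yaw": 0}
  ]
}}

```text
time_s: 5.83
eef_pos: [561.2, -344.8, 129.0]
ee_rot: [-0.493, 0.484, -0.509, 0.514]
force: [0.0, 1.2, -0.4]
grip_width: 0.714
```

Run:
```python
from ov import *
plan([(561.5,-343.3,27)],np.radians(87.3))
a=np.radians(-2.7)
for n,w in(("top",(300,140,420,225)),("side",(220,90,320,170))):
  d=ctrl.capture(n);over(d,f"p2{n}.png",[("base",513.6,-340.7,0,a)],w,6.4)
```

```text
pos [ 561.2 -344.8  129. ] jaw -1.618 down [ 0.014  0.004 -1.   ] j6 0.88 grip 0.714 t 5.8333
(561.5, -343.3, 27) -> [-0.0011, 0.102, -0.0012]
yaw 0.0 j6 hint
```

View pics/p2top.png

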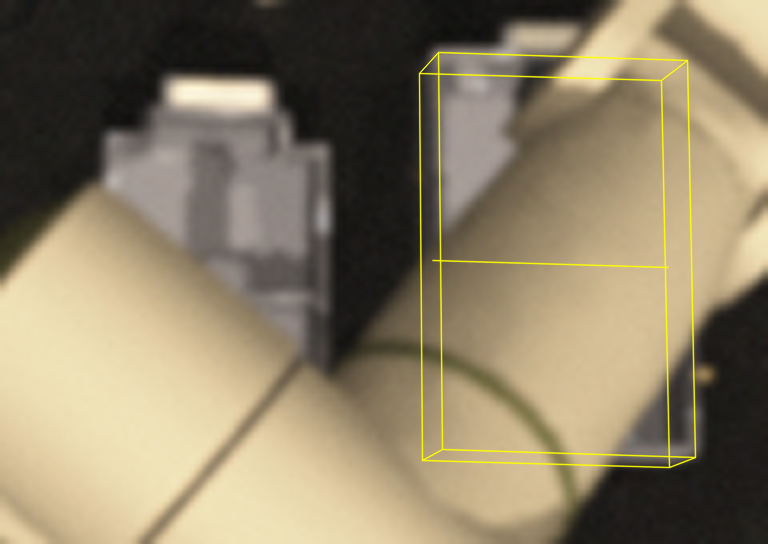

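View pics/p2side.png

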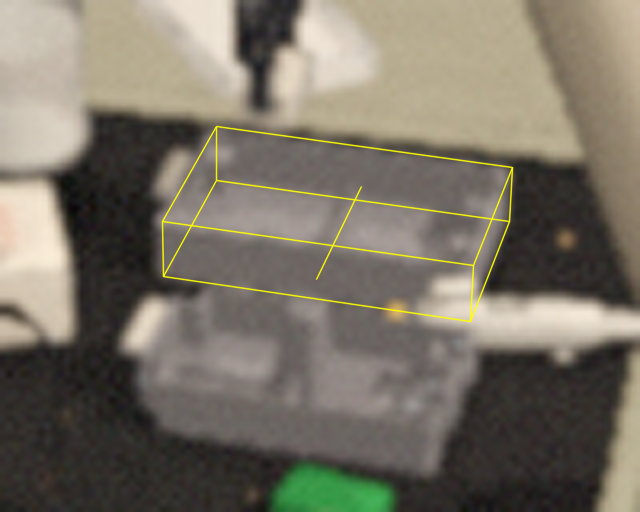

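Run:
```python
from ov import *
d=ctrl.capture("side")
over(d,"p3.png",[("box",561,-344,101,np.radians(-2.7))],(245,75,285,115),14)
crop(d,"p3b.png",245,75,285,115,14)
```

```text
(no output)
```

View pics/p3.png

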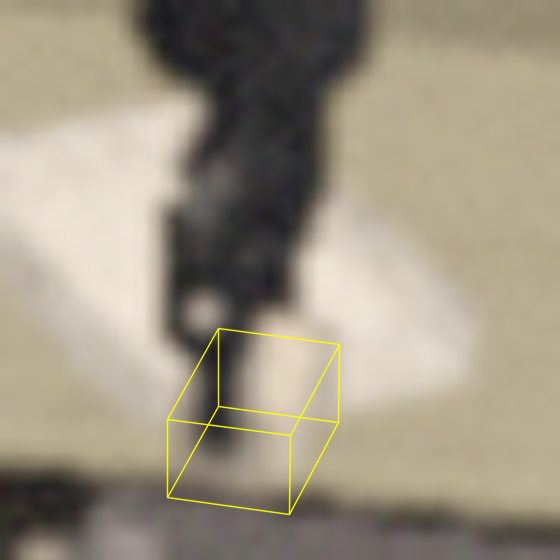

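Call:
{"method": "jog_arm", "body": {
  "targets": [
    {"offset": [-0.001, 0.03, -0.001], "yaw": 0},
    {"offset": [-0.001, 0.06, -0.001], "yaw": 0},
    {"offset": [-0.001, 0.085, -0.001], "yaw": 0},
    {"offset": [-0.001, 0.098, -0.001], "yaw": 0},
    {"offset": [-0.001, 0.102, -0.001], "yaw": 0},
    {"offset": [-0.001, 0.102, -0.001], "yaw": 0}
  ]
}}

```text
time_s: 6.48
eef_pos: [562.3, -340.8, 30.2]
ee_rot: [-0.494, 0.484, -0.507, 0.514]
force: [-0.6, -0.2, 0.0]
grip_width: 0.716
```

Call:
{"method": "jog_arm", "body": {
  "targets": [
    {"offset": [0, 0.002, 0], "yaw": 0},
    {"offset": [0, 0.004, 0], "yaw": 0},
    {"offset": [0, 0.005, 0], "yaw": 0}
  ]
}}

```text
time_s: 6.73
eef_pos: [562.9, -341.1, 26.4]
ee_rot: [-0.494, 0.484, -0.507, 0.515]
force: [0.6, 0.2, -1.2]
grip_width: 0.716
```

Call:
{"method": "jog_arm", "body": {
  "targets": [
    {"offset": [0, 0.002, 0], "yaw": 0},
    {"offset": [0, 0.002, 0], "yaw": 0},
    {"offset": [0, 0.002, 0], "yaw": 0}
  ]
}}

```text
time_s: 6.98
eef_pos: [563.0, -341.2, 24.6]
ee_rot: [-0.494, 0.484, -0.507, 0.515]
force: [0.4, -0.9, -0.2]
grip_width: 0.716
```

Call:
{"method": "jog_arm", "body": {
  "targets": [
    {"offset": [0, 0.0015, 0], "yaw": 0},
    {"offset": [0, 0.0015, 0], "yaw": 0},
    {"offset": [0, 0.0015, 0], "yaw": 0}
  ]
}}

```text
time_s: 7.23
eef_pos: [563.1, -341.2, 24.4]
ee_rot: [-0.494, 0.484, -0.506, 0.515]
force: [-2.5, 3.2, 8.3]
grip_width: 0.718
```

Call:
{"method": "jog_arm", "body": {
  "targets": [
    {"offset": [0, 0, 0], "yaw": 0},
    {"offset": [0, 0, 0], "yaw": 0},
    {"offset": [0, 0, 0], "yaw": 0},
    {"offset": [0, 0, 0], "yaw": 0}
  ],
  "fingers": 0.076
}}

```text
time_s: 7.57
eef_pos: [563.1, -341.2, 24.3]
ee_rot: [-0.494, 0.484, -0.506, 0.515]
force: [-0.6, -0.2, -0.3]
grip_width: 0.892
```

Call:
{"method": "jog_arm", "body": {
  "targets": [
    {"offset": [0, -0.03, 0], "yaw": 0},
    {"offset": [0, -0.07, 0], "yaw": 0},
    {"offset": [0, -0.11, 0], "yaw": 0},
    {"offset": [0, -0.14, 0], "yaw": 0},
    {"offset": [0, -0.14, 0], "yaw": 0}
  ]
}}

```text
time_s: 7.98
eef_pos: [562.3, -342.8, 171.6]
ee_rot: [-0.494, 0.484, -0.502, 0.519]
force: [1.0, 0.1, 0.9]
grip_width: 0.89
```

Run:
```python
from ov import *
plan([(420,-40,170),(508.5,182.5,100)],np.radians(106))
```

```text
pos [ 562.3 -342.8  171.6] jaw -1.614 down [ 0.027 -0.007 -1.   ] j6 0.88 grip 0.89 t 7.9833
(420, -40, 170) -> [-0.2964, -0.0044, -0.1553]
(508.5, 182.5, 100) -> [-0.5229, 0.0663, -0.0784]
yaw -0.323 j6 hint
```

Call:
{"method": "jog_arm", "body": {
  "targets": [
    {"offset": [-0.296, -0.004, -0.155], "yaw": 0},
    {"offset": [-0.296, -0.004, -0.155], "yaw": 0},
    {"offset": [-0.296, -0.004, -0.155], "yaw": 0},
    {"offset": [-0.296, -0.004, -0.155], "yaw": 0},
    {"offset": [-0.296, -0.004, -0.155], "yaw": 0},
    {"offset": [-0.296, -0.004, -0.155], "yaw": 0},
    {"offset": [-0.296, -0.004, -0.155], "yaw": 0},
    {"offset": [-0.34, 0.01, -0.14], "yaw": 0},
    {"offset": [-0.38, 0.025, -0.127], "yaw": 0},
    {"offset": [-0.42, 0.036, -0.114], "yaw": 0},
    {"offset": [-0.46, 0.046, -0.1], "yaw": 0},
    {"offset": [-0.5, 0.055, -0.086], "yaw": 0}
  ]
}}

```text
time_s: 8.98
eef_pos: [483.9, 120.7, 120.7]
ee_rot: [-0.494, 0.484, -0.502, 0.519]
force: [0.7, -1.1, -0.4]
grip_width: 0.892
```

Call:
{"method": "jog_arm", "body": {
  "targets": [
    {"offset": [0, 0, 0], "yaw": 0}
  ]
}}

```text
time_s: 9.07
eef_pos: [484.2, 125.6, 119.0]
ee_rot: [-0.495, 0.485, -0.502, 0.517]
force: [0.1, -0.4, 0.4]
grip_width: 0.89
```

Run:
```python
from ov import *
plan([(508.5,182.5,60),(508.5,182.5,24)],np.radians(87.3))
# box & base fit check
a=np.radians(-2.7)
for n,w in(("top",(300,140,420,225)),("side",(220,90,320,170))):
  d=ctrl.capture(n);over(d,f"p4{n}.png",[("base",513.6,-340.7,0,a),("topt",496.5,-148.3,0,np.radians(-3.2)),("box",562,-342,3,a)],w,6.4)
```

```text
pos [484.2 125.6 119. ] jaw -1.609 down [ 0.026 -0.006 -1.   ] j6 1.64 grip 0.89 t 9.0667
(508.5, 182.5, 60) -> [-0.0581, 0.0592, 0.0206]
(508.5, 182.5, 24) -> [-0.0582, 0.0952, 0.0196]
yaw 0.009 j6 hint
```

View pics/p4top.png

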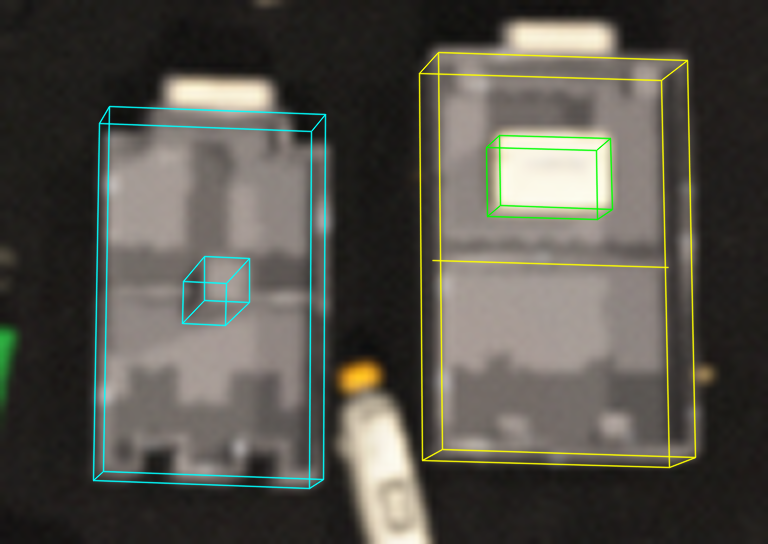

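View pics/p4side.png

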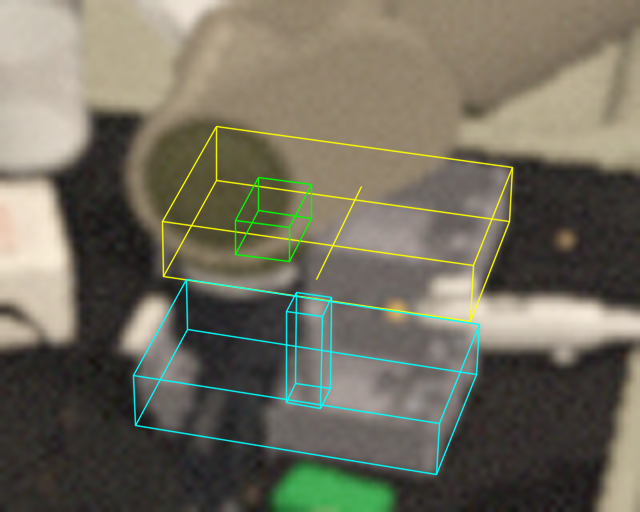

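Call:
{"method": "jog_arm", "body": {
  "targets": [
    {"offset": [-0.03, 0.03, 0.01], "yaw": 0},
    {"offset": [-0.058, 0.059, 0.02], "yaw": 0},
    {"offset": [-0.058, 0.059, 0.02], "yaw": 0},
    {"offset": [-0.058, 0.08, 0.02], "yaw": 0},
    {"offset": [-0.058, 0.092, 0.02], "yaw": 0},
    {"offset": [-0.058, 0.095, 0.02], "yaw": 0},
    {"offset": [-0.058, 0.095, 0.02], "yaw": 0}
  ],
  "fingers": 0.0854
}}

```text
time_s: 9.75
eef_pos: [508.2, 177.0, 25.2]
ee_rot: [-0.494, 0.485, -0.502, 0.518]
force: [-0.8, -0.3, 1.2]
grip_width: 1.004
```

Run:
```python
from ov import *
plan([(508.5,182.5,24)],np.radians(87.3))
for n,w in(("top",(200,160,280,220)),("side",(220,140,300,220))):
  d=ctrl.capture(n);over(d,f"p5{n}.png",[("tape",508.4,182.3,0,0)],w,7)
```

```text
pos [508.2 177.   25.2] jaw -1.613 down [ 0.025 -0.008 -1.   ] j6 1.74 grip 1.004 t 9.75
(508.5, 182.5, 24) -> [-0.0055, 0.0012, 0.0]
yaw 0.005 j6 hint
```

View pics/p5side.png

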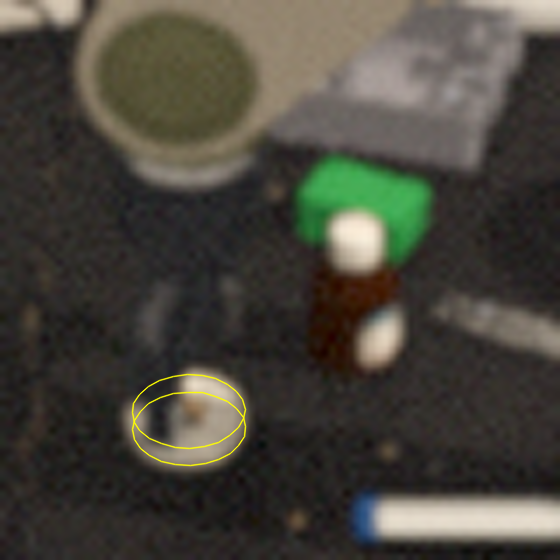

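Call:
{"method": "jog_arm", "body": {
  "targets": [
    {"offset": [-0.0055, 0, 0], "yaw": 0},
    {"offset": [-0.0055, 0.001, 0], "yaw": 0},
    {"offset": [-0.0055, 0.001, 0], "yaw": 0}
  ]
}}

```text
time_s: 10.1
eef_pos: [509.4, 183.2, 25.8]
ee_rot: [-0.495, 0.484, -0.501, 0.519]
force: [0.2, -0.7, -0.2]
grip_width: 0.997
```

Call:
{"method": "jog_arm", "body": {
  "targets": [
    {"offset": [0, 0, 0], "yaw": 0},
    {"offset": [0, 0, 0], "yaw": 0},
    {"offset": [0, 0, 0], "yaw": 0},
    {"offset": [0, 0, 0], "yaw": 0},
    {"offset": [0, 0, 0], "yaw": 0},
    {"offset": [0, 0, 0], "yaw": 0}
  ],
  "fingers": 0.045,
  "grip_force": 40
}}

```text
time_s: 10.6
eef_pos: [510.5, 183.8, 27.4]
ee_rot: [-0.496, 0.483, -0.501, 0.519]
force: [-1.0, 2.7, 12.7]
grip_width: 0.528
```

Call:
{"method": "jog_arm", "body": {
  "targets": [
    {"offset": [0, -0.01, 0], "yaw": 0},
    {"offset": [0, -0.01, 0], "yaw": 0},
    {"offset": [0, -0.01, 0], "yaw": 0},
    {"offset": [0, -0.01, 0], "yaw": 0}
  ],
  "fingers": 0.0854
}}

```text
time_s: 10.93
eef_pos: [510.1, 183.8, 37.3]
ee_rot: [-0.496, 0.483, -0.501, 0.519]
force: [0.7, -0.1, -0.3]
grip_width: 0.996
```

Run:
```python
from ov import *
plan([(508.5,182.5,16)],np.radians(87.3))
for n,w in(("top",(200,160,280,220)),("side",(220,140,300,220))):
  d=ctrl.capture(n);over(d,f"p6{n}.png",[("tape",508.4,182.3,0,0)],w,7)
```

```text
pos [510.1 183.8  37.3] jaw -1.612 down [ 0.031 -0.006 -0.999] j6 1.76 grip 0.996 t 10.9333
(508.5, 182.5, 16) -> [0.0012, 0.0212, -0.0022]
yaw 0.006 j6 hint
```

View pics/p6side.png

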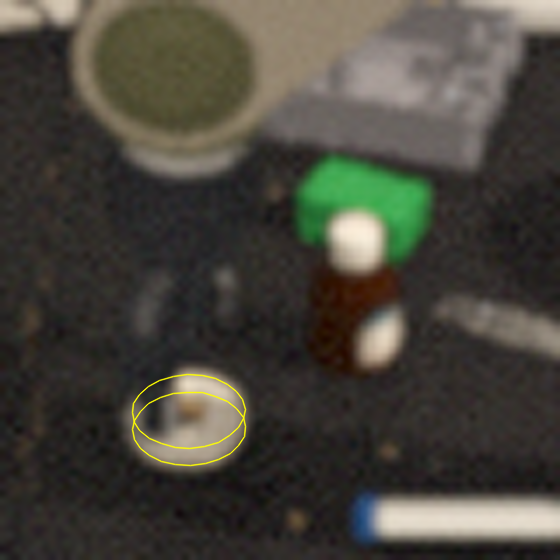

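Run:
```python
from ov import *
d=ctrl.capture("side")
for p in [(510,226,33),(510,240,33),(510,141,33),(510,127,33),(510,183,12),(510,184,37)]:
    print(p,((proj(d,p)-[220,140])*7).round())
crop(d,"p6b.png",225,165,270,215,12)
```

```text
(510, 226, 33) [[161. 429.]]
(510, 240, 33) [[155. 447.]]
(510, 141, 33) [[200. 329.]]
(510, 127, 33) [[206. 313.]]
(510, 183, 12) [[182. 408.]]
(510, 184, 37) [[181. 373.]]
```

View pics/p6b.png

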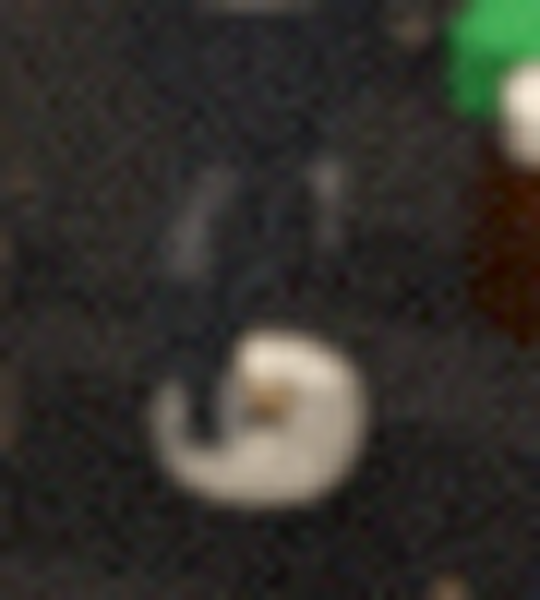

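Call:
{"method": "jog_arm", "body": {
  "targets": [
    {"offset": [0.001, 0.01, -0.002], "yaw": 0},
    {"offset": [0.001, 0.018, -0.002], "yaw": 0},
    {"offset": [0.001, 0.021, -0.002], "yaw": 0},
    {"offset": [0.001, 0.021, -0.002], "yaw": 0}
  ]
}}

```text
time_s: 11.42
eef_pos: [507.9, 182.6, 14.6]
ee_rot: [-0.495, 0.484, -0.502, 0.519]
force: [0.5, 0.3, -0.4]
grip_width: 1.001
```

Call:
{"method": "jog_arm", "body": {
  "targets": [
    {"offset": [0, 0, 0], "yaw": 0},
    {"offset": [0, 0, 0], "yaw": 0},
    {"offset": [0, 0, 0], "yaw": 0},
    {"offset": [0, 0, 0], "yaw": 0},
    {"offset": [0, 0, 0], "yaw": 0}
  ],
  "fingers": 0.048
}}

```text
time_s: 11.83
eef_pos: [508.0, 182.6, 15.0]
ee_rot: [-0.495, 0.484, -0.501, 0.519]
force: [-2.2, -0.8, 5.2]
grip_width: 0.676
```

Call:
{"method": "jog_arm", "body": {
  "targets": [
    {"offset": [0, -0.02, 0], "yaw": 0},
    {"offset": [0, -0.05, 0], "yaw": 0},
    {"offset": [0, -0.09, 0], "yaw": 0},
    {"offset": [0, -0.13, 0], "yaw": 0},
    {"offset": [0, -0.15, 0], "yaw": 0},
    {"offset": [0, -0.15, 0], "yaw": 0}
  ]
}}

```text
time_s: 12.33
eef_pos: [505.5, 184.0, 169.8]
ee_rot: [-0.498, 0.481, -0.5, 0.521]
force: [0.5, -0.6, -0.2]
grip_width: 0.679
```

Run:
```python
from ov import *
plan([(410,-60,165),(465.7,-338.7,140)],np.radians(87.3))
d=ctrl.capture("side");crop(d,"p7.png",220,110,300,200,6)
```

```text
pos [505.5 184.  169.8] jaw -1.612 down [ 0.038 -0.005 -0.999] j6 1.75 grip 0.679 t 12.3333
(410, -60, 165) -> [0.2477, 0.0024, -0.0856]
(465.7, -338.7, 140) -> [0.5238, 0.0309, -0.0195]
yaw 0.006 j6 hint
```

View pics/p7.png

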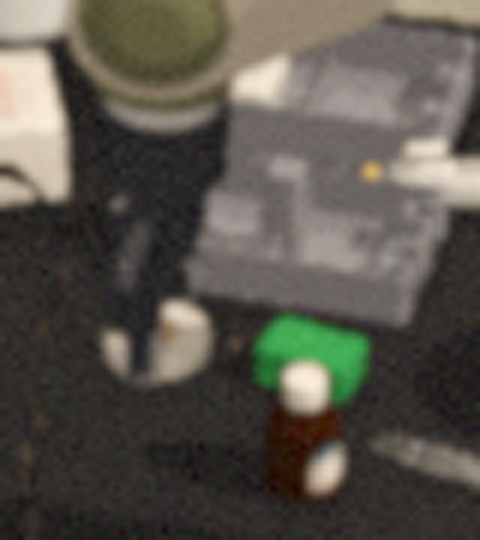

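Call:
{"method": "jog_arm", "body": {
  "targets": [
    {"offset": [0.03, 0.002, -0.01], "yaw": 0},
    {"offset": [0.07, 0.002, -0.024], "yaw": 0},
    {"offset": [0.11, 0.002, -0.038], "yaw": 0},
    {"offset": [0.15, 0.002, -0.052], "yaw": 0},
    {"offset": [0.19, 0.002, -0.065], "yaw": 0},
    {"offset": [0.23, 0.002, -0.079], "yaw": 0},
    {"offset": [0.27, 0.004, -0.08], "yaw": 0},
    {"offset": [0.31, 0.008, -0.071], "yaw": 0},
    {"offset": [0.35, 0.012, -0.061], "yaw": 0},
    {"offset": [0.39, 0.016, -0.052], "yaw": 0},
    {"offset": [0.43, 0.02, -0.042], "yaw": 0},
    {"offset": [0.46, 0.023, -0.035], "yaw": 0}
  ]
}}

```text
time_s: 13.38
eef_pos: [450.9, -277.3, 142.8]
ee_rot: [-0.496, 0.482, -0.502, 0.519]
force: [1.1, 0.7, -0.2]
grip_width: 0.684
```

Run:
```python
from ov import *
plan([(465.7,-338.7,80)],np.radians(87.3))
```

```text
pos [ 450.9 -277.3  142.8] jaw -1.614 down [ 0.032 -0.004 -0.999] j6 0.82 grip 0.684 t 13.3833
(465.7, -338.7, 80) -> [0.0605, 0.0635, 0.0154]
yaw 0.004 j6 hint
```

Call:
{"method": "jog_arm", "body": {
  "targets": [
    {"offset": [0.03, 0.02, 0.008], "yaw": 0},
    {"offset": [0.055, 0.04, 0.014], "yaw": 0},
    {"offset": [0.0605, 0.06, 0.0155], "yaw": 0},
    {"offset": [0.0605, 0.064, 0.0155], "yaw": 0},
    {"offset": [0.0605, 0.064, 0.0155], "yaw": 0}
  ]
}}

```text
time_s: 13.8
eef_pos: [464.7, -337.6, 77.0]
ee_rot: [-0.496, 0.482, -0.504, 0.518]
force: [-0.8, 1.3, -0.6]
grip_width: 0.68
```

Run:
```python
from ov import *
plan([(465.7,-338.7,19)],np.radians(87.3))
d=ctrl.capture("side");crop(d,"p8.png",240,90,310,150,10)
```

```text
pos [ 464.7 -337.6   77. ] jaw -1.614 down [ 0.028 -0.    -1.   ] j6 0.76 grip 0.68 t 13.8
(465.7, -338.7, 19) -> [0.0011, 0.058, -0.0006]
yaw 0.004 j6 hint
```

View pics/p8.png

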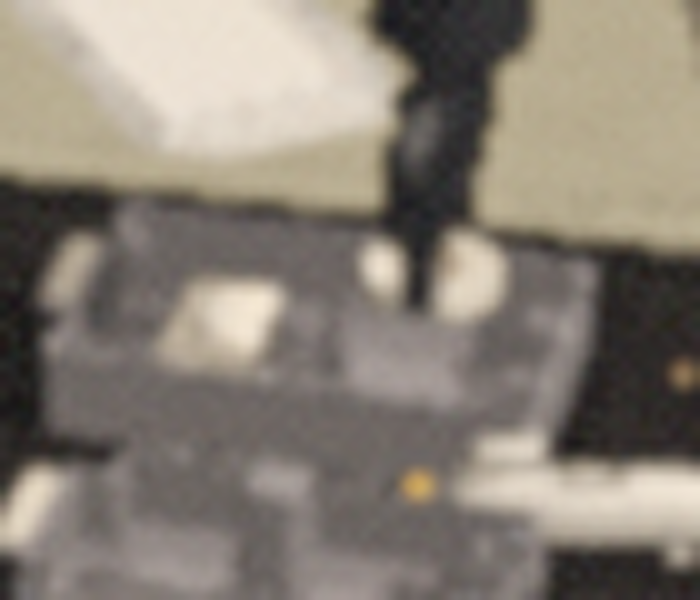

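The tape is held over the near compartment (360–505, 275), and the box lies at (220,325) in the far one. Lowering.

Call:
{"method": "jog_arm", "body": {
  "targets": [
    {"offset": [0.001, 0.025, 0], "yaw": 0},
    {"offset": [0.001, 0.045, 0], "yaw": 0},
    {"offset": [0.001, 0.055, 0], "yaw": 0},
    {"offset": [0.001, 0.057, 0], "yaw": 0},
    {"offset": [0.001, 0.058, 0], "yaw": 0}
  ]
}}

```text
time_s: 14.27
eef_pos: [467.5, -338.7, 21.6]
ee_rot: [-0.496, 0.482, -0.502, 0.519]
force: [0.1, -0.4, 0.6]
grip_width: 0.676
```

Call:
{"method": "jog_arm", "body": {
  "targets": [
    {"offset": [0, 0, 0], "yaw": 0},
    {"offset": [0, 0, 0], "yaw": 0},
    {"offset": [0, 0, 0], "yaw": 0},
    {"offset": [0, 0, 0], "yaw": 0}
  ],
  "fingers": 0.076
}}

```text
time_s: 14.6
eef_pos: [467.7, -338.9, 22.3]
ee_rot: [-0.496, 0.482, -0.502, 0.519]
force: [-0.4, -1.4, 0.5]
grip_width: 0.889
```

Call:
{"method": "jog_arm", "body": {
  "targets": [
    {"offset": [0, -0.02, 0], "yaw": 0},
    {"offset": [0, -0.05, 0], "yaw": 0},
    {"offset": [0, -0.09, 0], "yaw": 0},
    {"offset": [0, -0.13, 0], "yaw": 0},
    {"offset": [0, -0.17, 0], "yaw": 0},
    {"offset": [0, -0.18, 0], "yaw": 0},
    {"offset": [0, -0.18, 0], "yaw": 0},
    {"offset": [0, -0.15, 0], "yaw": 0},
    {"offset": [0, -0.11, 0], "yaw": 0}
  ]
}}

```text
time_s: 15.35
eef_pos: [465.0, -339.3, 133.3]
ee_rot: [-0.496, 0.482, -0.499, 0.521]
force: [0.5, -1.0, -1.4]
grip_width: 0.893
```

Run:
```python
from ov import *
plan([(496.5,-148.3,160)],np.radians(86.8))
print(ctrl.sense()["joints"].round(2))
d=ctrl.capture("side");crop(d,"p9.png",240,90,310,150,10)
plan([(496.5,-148.3,160)],np.radians(86.8))
```

```text
pos [ 465.  -339.3  133.3] jaw -1.613 down [ 0.036 -0.008 -0.999] j6 0.76 grip 0.893 t 15.35
(496.5, -148.3, 160) -> [-0.1919, -0.0272, 0.0244]
yaw 0.014 j6 hint
[-0.84  0.52  1.51  0.02  1.08  0.76]
pos [ 461.9 -335.8  123. ] jaw -1.613 down [ 0.024  0.004 -1.   ] j6 0.76 grip 0.885 t 15.4
(496.5, -148.3, 160) -> [-0.189, -0.0353, 0.0276]
yaw 0.014 j6 hint
```

View pics/p9.png

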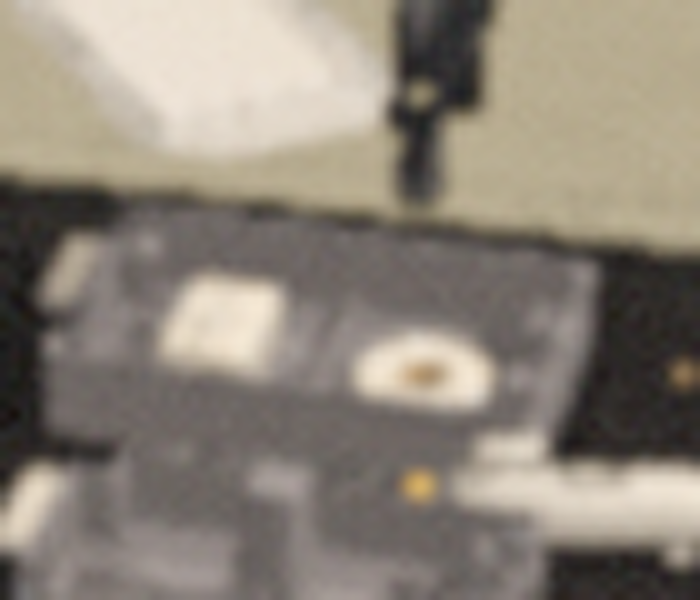

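Call:
{"method": "jog_arm", "body": {
  "targets": [
    {"offset": [0, -0.04, 0], "yaw": 0},
    {"offset": [-0.04, -0.06, 0.005], "yaw": 0},
    {"offset": [-0.08, -0.06, 0.01], "yaw": 0},
    {"offset": [-0.12, -0.06, 0.018], "yaw": 0},
    {"offset": [-0.16, -0.06, 0.024], "yaw": 0},
    {"offset": [-0.189, -0.05, 0.0276], "yaw": 0.014},
    {"offset": [-0.189, -0.02, 0.0276], "yaw": 0.014},
    {"offset": [-0.189, 0, 0.0276], "yaw": 0.014},
    {"offset": [-0.189, 0.0, 0.0276], "yaw": 0.014},
    {"offset": [-0.189, 0, 0.0276], "yaw": 0.014}
  ],
  "fingers": 0.06
}}

```text
time_s: 16.23
eef_pos: [497.0, -148.0, 124.4]
ee_rot: [-0.493, 0.479, -0.51, 0.518]
force: [-0.3, 0.3, 0.1]
grip_width: 0.705
```

Run:
```python
from ov import *
plan([(496.5,-148.3,59)],np.radians(86.8))
d=ctrl.capture("top");over(d,"p10t.png",[("topt",496.5,-148.3,0,np.radians(-3.2))],(300,140,420,225),6.4)
d=ctrl.capture("side");over(d,"p10.png",[("topt",496.5,-148.3,0,np.radians(-3.2))],(230,90,310,170),8)
plan([(496.5,-148.3,59)],np.radians(86.8))
```

```text
pos [ 497.  -148.   124.4] jaw -1.627 down [ 0.022  0.006 -1.   ] j6 1.09 grip 0.705 t 16.2333
(496.5, -148.3, 59) -> [0.0007, 0.0654, -0.0019]
yaw -0.0 j6 hint
pos [ 497.8 -148.8  125.9] jaw -1.628 down [ 0.025  0.004 -1.   ] j6 1.09 grip 0.701 t 16.3333
(496.5, -148.3, 59) -> [-0.0, 0.0669, -0.003]
yaw -0.001 j6 hint
```

View pics/p10.png

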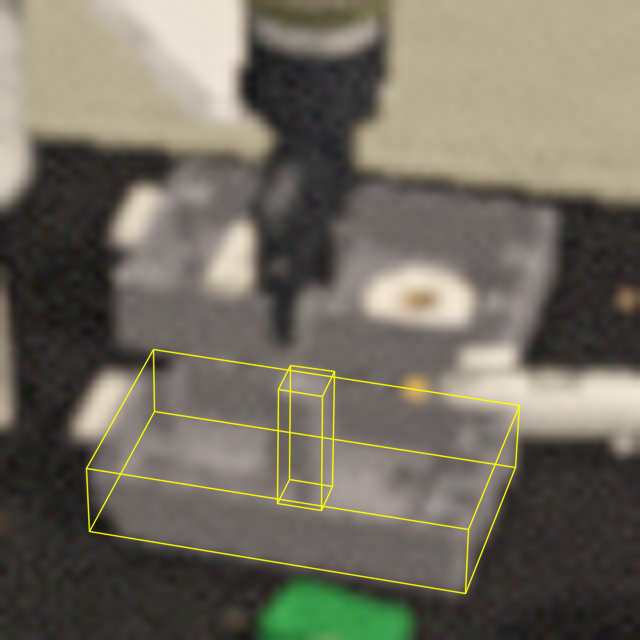

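Call:
{"method": "jog_arm", "body": {
  "targets": [
    {"offset": [0, 0.025, -0.002], "yaw": 0},
    {"offset": [0, 0.05, -0.002], "yaw": 0},
    {"offset": [0, 0.064, -0.003], "yaw": 0},
    {"offset": [0, 0.067, -0.003], "yaw": 0},
    {"offset": [0, 0.067, -0.003], "yaw": 0}
  ]
}}

```text
time_s: 16.75
eef_pos: [496.7, -148.8, 59.3]
ee_rot: [-0.493, 0.478, -0.509, 0.519]
force: [0.7, 0.9, 0.7]
grip_width: 0.705
```

Call:
{"method": "jog_arm", "body": {
  "targets": [
    {"offset": [0, 0, 0], "yaw": 0},
    {"offset": [0, 0, 0], "yaw": 0},
    {"offset": [0, 0, 0], "yaw": 0},
    {"offset": [0, 0, 0], "yaw": 0},
    {"offset": [0, 0, 0], "yaw": 0},
    {"offset": [0, 0, 0], "yaw": 0},
    {"offset": [0, 0, 0], "yaw": 0}
  ],
  "fingers": 0.01,
  "grip_force": 110
}}

```text
time_s: 17.33
eef_pos: [497.3, -149.2, 60.8]
ee_rot: [-0.493, 0.478, -0.508, 0.52]
force: [-1.8, 1.7, 7.5]
grip_width: 0.263
```

Call:
{"method": "jog_arm", "body": {
  "targets": [
    {"offset": [0, -0.01, 0], "yaw": 0},
    {"offset": [0, -0.03, 0], "yaw": 0},
    {"offset": [0, -0.055, 0], "yaw": 0},
    {"offset": [0, -0.08, 0], "yaw": 0},
    {"offset": [0.01, -0.1, 0.02], "yaw": 0},
    {"offset": [0.02, -0.115, 0.035], "yaw": 0},
    {"offset": [0.03, -0.125, 0.045], "yaw": 0},
    {"offset": [0.035, -0.13, 0.05], "yaw": 0},
    {"offset": [0.04, -0.13, 0.05], "yaw": 0},
    {"offset": [0.04, -0.13, 0.05], "yaw": 0}
  ]
}}

```text
time_s: 18.17
eef_pos: [541.0, -192.8, 192.3]
ee_rot: [-0.493, 0.478, -0.508, 0.52]
force: [-0.6, -0.1, -2.4]
grip_width: 0.262
```

Run:
```python
from ov import *
plan([(450,-200,180)],np.radians(86.8))
d=ctrl.capture("side");crop(d,"p11.png",220,70,320,170,6)
```

```text
pos [ 541.  -192.8  192.3] jaw -1.629 down [ 0.028  0.002 -1.   ] j6 1.07 grip 0.262 t 18.1667
(450, -200, 180) -> [0.0125, 0.0098, -0.0907]
yaw -0.002 j6 hint
```

View pics/p11.png

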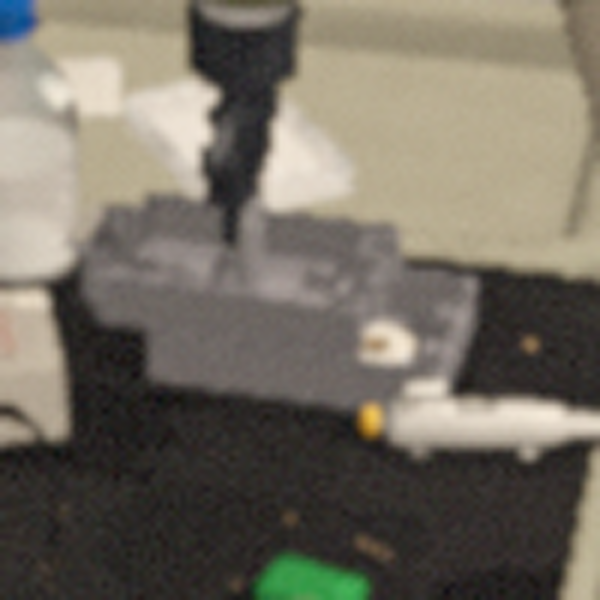

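Call:
{"method": "jog_arm", "body": {
  "targets": [
    {"offset": [0.003, 0, -0.02], "yaw": 0},
    {"offset": [0.006, 0, -0.05], "yaw": 0},
    {"offset": [0.01, 0, -0.08], "yaw": -0.08},
    {"offset": [0.0125, 0, -0.09], "yaw": -0.18},
    {"offset": [0.0125, 0, -0.09], "yaw": -0.29},
    {"offset": [0.0125, 0, -0.09], "yaw": -0.4},
    {"offset": [0.0125, 0, -0.09], "yaw": -0.51},
    {"offset": [0.0125, 0, -0.09], "yaw": -0.62},
    {"offset": [0.0125, 0, -0.09], "yaw": -0.73},
    {"offset": [0.0125, 0, -0.09], "yaw": -0.84},
    {"offset": [0.0125, 0, -0.09], "yaw": -0.95},
    {"offset": [0.0125, 0, -0.09], "yaw": -1.06}
  ]
}}

```text
time_s: 19.22
eef_pos: [449.6, -198.7, 189.1]
ee_rot: [0.683, -0.675, 0.188, -0.205]
force: [-0.1, 0.1, -3.0]
grip_width: 0.262
```

Call:
{"method": "jog_arm", "body": {
  "targets": [
    {"offset": [0, 0, 0], "yaw": -0.11},
    {"offset": [0, 0, 0], "yaw": -0.22},
    {"offset": [0, 0, 0], "yaw": -0.33},
    {"offset": [0, 0, 0], "yaw": -0.44},
    {"offset": [0, 0, 0], "yaw": -0.55},
    {"offset": [0, 0, 0], "yaw": -0.66},
    {"offset": [0, 0, 0], "yaw": -0.77},
    {"offset": [0, 0, 0], "yaw": -0.88},
    {"offset": [0, 0, 0], "yaw": -0.99},
    {"offset": [0, 0, 0], "yaw": -1.1},
    {"offset": [0, 0, 0], "yaw": -1.21},
    {"offset": [0, 0, 0], "yaw": -1.32}
  ]
}}

```text
time_s: 20.22
eef_pos: [448.9, -198.0, 188.7]
ee_rot: [-0.654, 0.658, 0.272, -0.254]
force: [-0.1, -0.4, -1.6]
grip_width: 0.265
```

Run:
```python
from ov import *
plan([(450,-200,180)],np.radians(87.3))
print(ctrl.sense()["joints"].round(2))
```

```text
pos [ 448.9 -198.   188.7] jaw 0.763 down [ 0.025  0.004 -1.   ] j6 -1.44 grip 0.265 t 20.2167
(450, -200, 180) -> [-0.0008, 0.0087, -0.002]
yaw -0.761 j6 hint
[-0.66  0.28  1.7   0.02  1.14 -1.44]
```

Call:
{"method": "jog_arm", "body": {
  "targets": [
    {"offset": [0, 0, 0], "yaw": -0.11},
    {"offset": [0, 0, 0], "yaw": -0.22},
    {"offset": [0, 0, 0], "yaw": -0.33},
    {"offset": [0, 0, 0], "yaw": -0.44},
    {"offset": [0, 0, 0], "yaw": -0.55},
    {"offset": [0, 0, 0], "yaw": -0.66},
    {"offset": [0, 0, 0], "yaw": -0.74},
    {"offset": [0, 0, 0], "yaw": -0.76},
    {"offset": [0, 0, 0], "yaw": -0.76}
  ]
}}

```text
time_s: 20.97
eef_pos: [448.5, -197.5, 188.5]
ee_rot: [-0.507, 0.517, 0.495, -0.48]
force: [0.1, 0.3, -2.8]
grip_width: 0.266
```

Run:
```python
from ov import *
plan([(513.6,-340.7,180)],np.radians(87.3))
```

```text
pos [ 448.5 -197.5  188.5] jaw 1.522 down [ 0.024  0.005 -1.   ] j6 -2.19 grip 0.266 t 20.9667
(513.6, -340.7, 180) -> [-0.1399, 0.0093, -0.0718]
yaw -0.002 j6 hint
```

Call:
{"method": "jog_arm", "body": {
  "targets": [
    {"offset": [-0.03, 0, -0.015], "yaw": 0},
    {"offset": [-0.065, 0.002, -0.033], "yaw": 0},
    {"offset": [-0.1, 0.005, -0.05], "yaw": 0},
    {"offset": [-0.125, 0.008, -0.064], "yaw": 0},
    {"offset": [-0.14, 0.009, -0.072], "yaw": 0},
    {"offset": [-0.14, 0.009, -0.072], "yaw": 0},
    {"offset": [-0.14, 0.009, -0.072], "yaw": 0}
  ]
}}

```text
time_s: 21.55
eef_pos: [513.5, -340.9, 179.5]
ee_rot: [-0.509, 0.517, 0.494, -0.48]
force: [-0.5, 0.4, -2.0]
grip_width: 0.263
```

Run:
```python
from ov import *
plan([(513.6,-340.7,100)],np.radians(87.3))
s=ctrl.sense();p=s["eef_pos"];z=p[2]-60.8
a=np.radians(-2.7)
I=[("base",513.6,-340.7,0,a),("topt",p[0],p[1],z,a+np.pi)]
for n,w,k in(("top",(330,120,440,225),5.7),("side",(230,65,310,155),6.6)):
  d=ctrl.capture(n);over(d,f"p12{n}.png",I,w,k);crop(d,f"p12{n}r.png",*w,k)
```

```text
pos [ 513.5 -340.9  179.5] jaw 1.519 down [ 0.023  0.006 -1.   ] j6 -2.31 grip 0.263 t 21.55
(513.6, -340.7, 100) -> [-0.0004, 0.0795, 0.0018]
yaw -0.004 j6 hint
```

View pics/p12top.png

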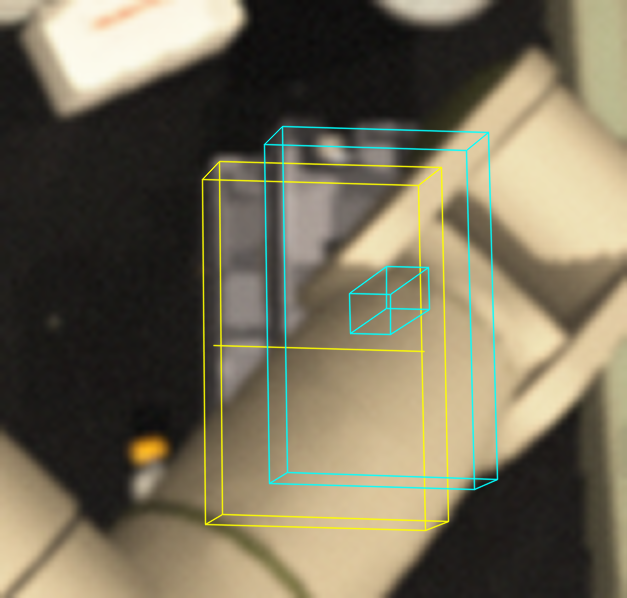

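View pics/p12side.png

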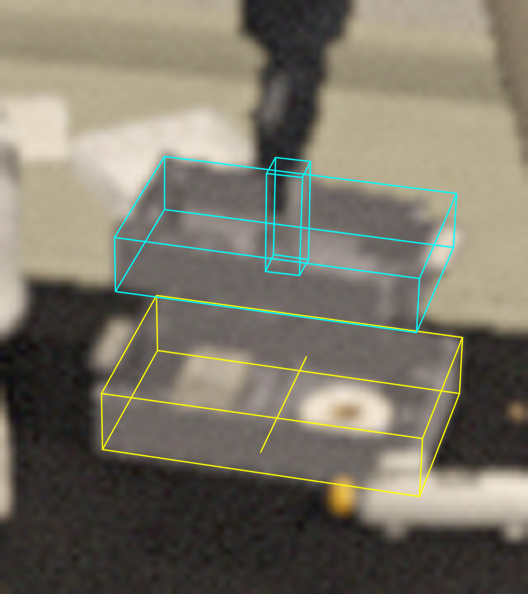

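View pics/p12sider.png

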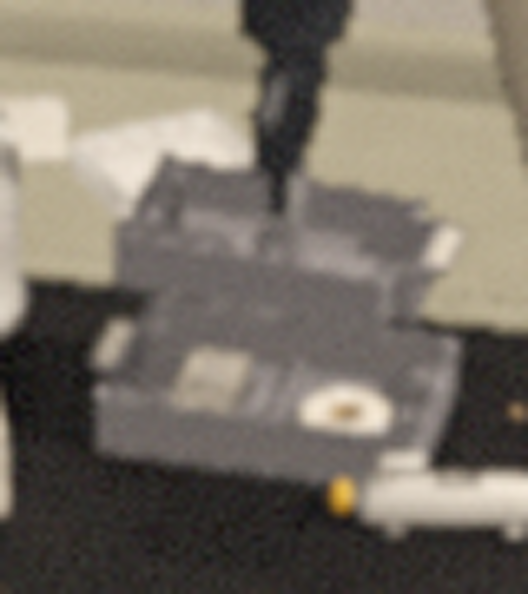

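Call:
{"method": "jog_arm", "body": {
  "targets": [
    {"offset": [0, 0.02, 0], "yaw": 0},
    {"offset": [0, 0.045, 0.001], "yaw": 0},
    {"offset": [0, 0.06, 0.001], "yaw": 0},
    {"offset": [0, 0.067, 0.001], "yaw": 0},
    {"offset": [0, 0.07, 0.001], "yaw": 0},
    {"offset": [0, 0.07, 0.001], "yaw": 0}
  ]
}}

```text
time_s: 22.15
eef_pos: [514.3, -339.1, 110.7]
ee_rot: [-0.508, 0.517, 0.495, -0.48]
force: [0.5, 0.8, -1.4]
grip_width: 0.264
```

Run:
```python
from ov import *
plan([(513.6,-340.7,100)],np.radians(87.3))
s=ctrl.sense();p=s["eef_pos"];z=p[2]-60.8
a=np.radians(-2.7)
I=[("base",513.6,-340.7,0,a),("topt",p[0],p[1],z,a+np.pi)]
for n,w,k in(("top",(340,130,430,225),6),("side",(230,85,310,155),8)):
  d=ctrl.capture(n);over(d,f"p13{n}.png",I,w,k);crop(d,f"p13{n}r.png",*w,k)
```

```text
pos [ 514.3 -339.1  110.7] jaw 1.521 down [ 0.024  0.006 -1.   ] j6 -2.31 grip 0.264 t 22.15
(513.6, -340.7, 100) -> [-0.0017, 0.0107, 0.0009]
yaw -0.002 j6 hint
```

View pics/p13topr.png

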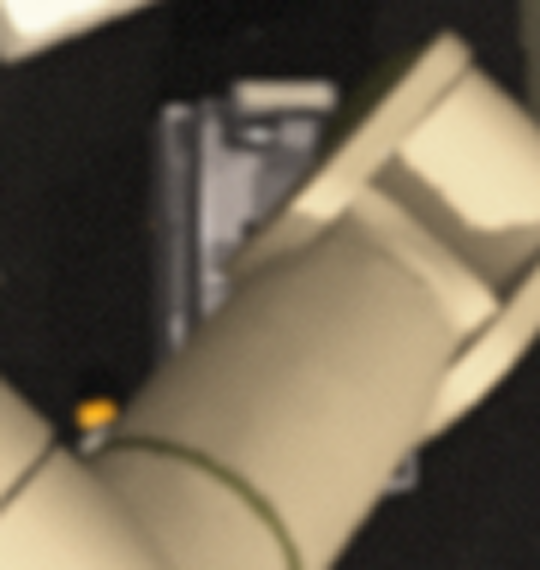

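View pics/p13sider.png

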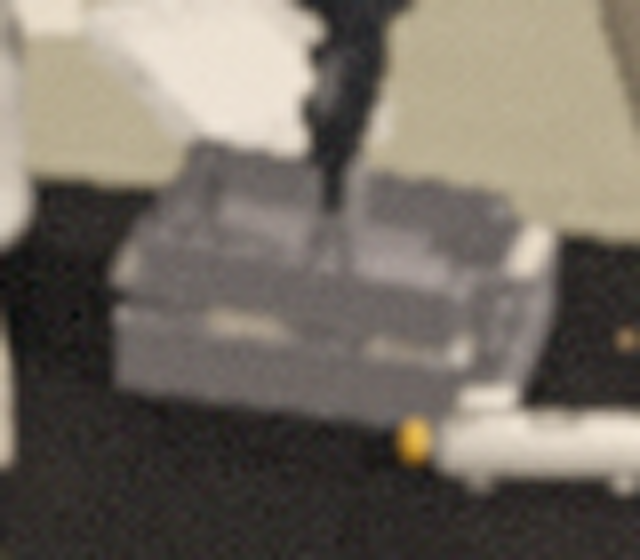

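Call:
{"method": "jog_arm", "body": {
  "targets": [
    {"offset": [-0.0015, 0.003, 0], "yaw": 0},
    {"offset": [-0.0015, 0.005, 0], "yaw": 0},
    {"offset": [-0.0015, 0.007, 0], "yaw": 0},
    {"offset": [-0.0015, 0.008, 0.001], "yaw": 0},
    {"offset": [-0.0015, 0.008, 0.001], "yaw": 0}
  ]
}}

```text
time_s: 22.67
eef_pos: [514.0, -341.2, 104.0]
ee_rot: [-0.507, 0.518, 0.495, -0.48]
force: [0.7, 1.2, 1.3]
grip_width: 0.26
```

Call:
{"method": "jog_arm", "body": {
  "targets": [
    {"offset": [0, 0.001, 0], "yaw": 0},
    {"offset": [0, 0.002, 0], "yaw": 0},
    {"offset": [0, 0.002, 0], "yaw": 0},
    {"offset": [0, 0.002, 0], "yaw": 0}
  ]
}}

```text
time_s: 23.0
eef_pos: [514.6, -341.3, 103.2]
ee_rot: [-0.506, 0.518, 0.495, -0.48]
force: [1.9, 2.5, 7.9]
grip_width: 0.265
```

Run:
```python
from ov import *
a=np.radians(-2.7)
for zz in (38,):
  I=[("base",513.6,-340.7,0,a),("topt",514.3,-341.3,zz,a+np.pi)]
  for n,w,k in(("side",(230,85,310,155),8),):
    d=ctrl.capture(n);over(d,f"p14{n}.png",I,w,k);crop(d,f"p14{n}r.png",*w,k)
```

```text
(no output)
```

View pics/p14side.png

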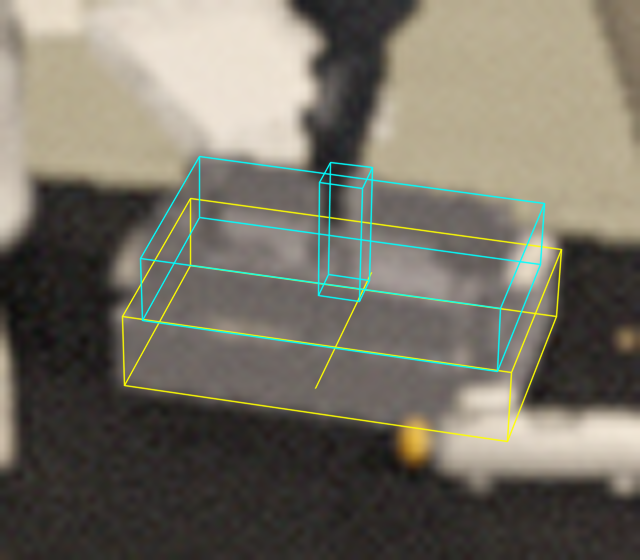

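View pics/p14sider.png

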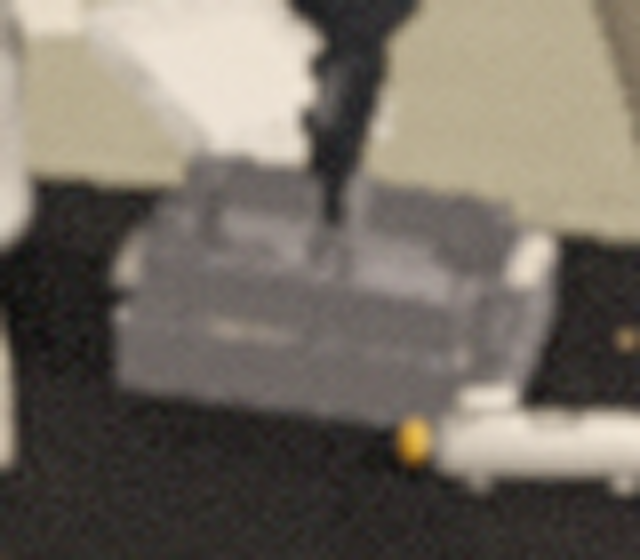

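Call:
{"method": "jog_arm", "body": {
  "targets": [
    {"offset": [0, 0, 0], "yaw": 0},
    {"offset": [0, 0, 0], "yaw": 0},
    {"offset": [0, 0, 0], "yaw": 0},
    {"offset": [0, 0, 0], "yaw": 0}
  ],
  "fingers": 0.05
}}

```text
time_s: 23.38
eef_pos: [514.4, -341.3, 102.9]
ee_rot: [-0.506, 0.518, 0.495, -0.48]
force: [0.2, -0.1, -0.5]
grip_width: 0.588
```

Call:
{"method": "jog_arm", "body": {
  "targets": [
    {"offset": [0, -0.015, 0], "yaw": 0},
    {"offset": [0, -0.04, 0], "yaw": 0},
    {"offset": [0, -0.07, 0], "yaw": 0},
    {"offset": [0, -0.1, 0], "yaw": 0},
    {"offset": [0, -0.11, 0], "yaw": 0},
    {"offset": [0, -0.11, 0], "yaw": 0}
  ]
}}

```text
time_s: 23.88
eef_pos: [512.0, -342.3, 215.6]
ee_rot: [-0.504, 0.52, 0.495, -0.48]
force: [0.3, -0.8, 0.4]
grip_width: 0.586
```

Run:
```python
from ov import *
plan([(420,-100,200),(433.4,100.5,140)],np.radians(86.5))
a=np.radians(-2.7)
I=[("base",513.6,-340.7,0,a),("topt",514.3,-341.3,38,a+np.pi)]
d=ctrl.capture("side");over(d,f"p15.png",I,(230,85,310,155),8);crop(d,f"p15r.png",*(230,85,310,155),8)
```

```text
pos [ 512.  -342.3  215.6] jaw 1.521 down [ 0.03  -0.001 -1.   ] j6 -2.31 grip 0.586 t 23.8833
(420, -100, 200) -> [0.2374, 0.0126, 0.1043]
(433.4, 100.5, 140) -> [0.4383, 0.0728, 0.1027]
yaw 0.012 j6 hint
```

View pics/p15r.png

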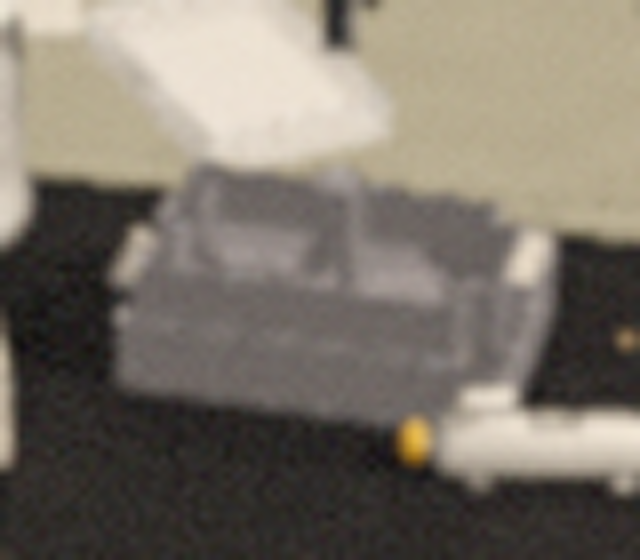

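Call:
{"method": "jog_arm", "body": {
  "targets": [
    {"offset": [0.035, 0, 0.015], "yaw": 0},
    {"offset": [0.075, 0, 0.032], "yaw": 0},
    {"offset": [0.11, 0.005, 0.048], "yaw": 0},
    {"offset": [0.15, 0.01, 0.065], "yaw": 0},
    {"offset": [0.19, 0.012, 0.083], "yaw": 0},
    {"offset": [0.23, 0.015, 0.1], "yaw": 0},
    {"offset": [0.27, 0.02, 0.104], "yaw": 0},
    {"offset": [0.31, 0.03, 0.104], "yaw": 0},
    {"offset": [0.35, 0.045, 0.103], "yaw": 0},
    {"offset": [0.39, 0.06, 0.103], "yaw": 0},
    {"offset": [0.42, 0.07, 0.103], "yaw": 0},
    {"offset": [0.438, 0.073, 0.103], "yaw": 0}
  ],
  "fingers": 0.0854,
  "grip_force": 40
}}

```text
time_s: 24.93
eef_pos: [430.0, 104.2, 135.4]
ee_rot: [-0.507, 0.516, 0.494, -0.482]
force: [-0.0, -1.3, -0.8]
grip_width: 1.0
```

Call:
{"method": "jog_arm", "body": {
  "targets": [
    {"offset": [0, 0, 0], "yaw": 0},
    {"offset": [0, 0, 0], "yaw": 0}
  ]
}}

```text
time_s: 25.1
eef_pos: [428.5, 104.8, 133.5]
ee_rot: [-0.508, 0.515, 0.494, -0.484]
force: [-0.4, -1.0, -0.9]
grip_width: 1.003
```

Run:
```python
from ov import *
plan([(433.4,100.5,50)],np.radians(87.3))
a=np.radians(-2.7)
I=[("base",513.6,-340.7,0,a),("topt",514.3,-341.3,38,a+np.pi),("bot",433.4,100.5,0,0)]
d=ctrl.capture("side");over(d,f"p16.png",I,(220,120,300,200),7)
d=ctrl.capture("top");over(d,f"p17.png",I,(330,130,430,225),6)
```

```text
pos [428.5 104.8 133.5] jaw 1.526 down [ 0.017  0.003 -1.   ] j6 -1.56 grip 1.003 t 25.1
(433.4, 100.5, 50) -> [-0.0044, 0.0836, -0.0036]
yaw 0.002 j6 hint
```

View pics/p16.png

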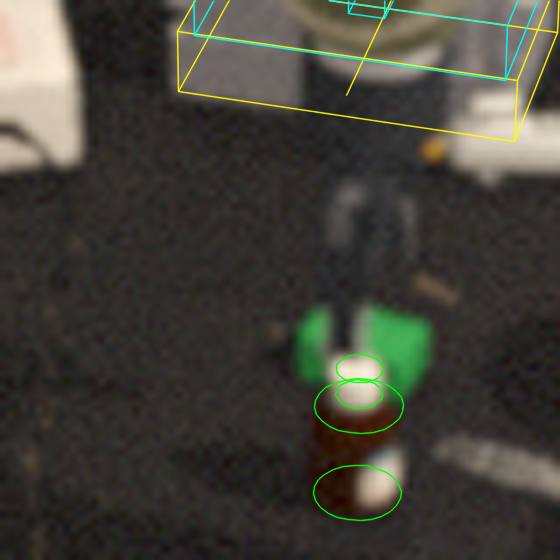

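View pics/p17.png

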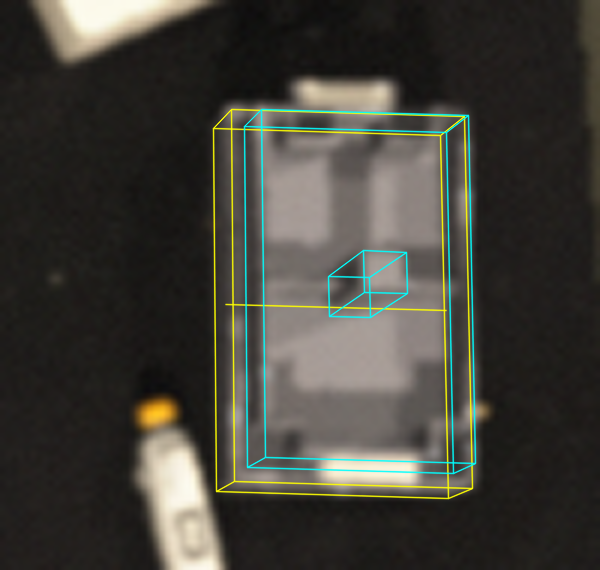

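Call:
{"method": "jog_arm", "body": {
  "targets": [
    {"offset": [-0.0044, 0, -0.0045], "yaw": 0},
    {"offset": [-0.0044, 0.02, -0.004], "yaw": 0},
    {"offset": [-0.0044, 0.05, -0.004], "yaw": 0},
    {"offset": [-0.0044, 0.075, -0.004], "yaw": 0},
    {"offset": [-0.0044, 0.083, -0.0036], "yaw": 0},
    {"offset": [-0.0044, 0.0836, -0.0036], "yaw": 0},
    {"offset": [-0.0044, 0.0836, -0.0036], "yaw": 0}
  ]
}}

```text
time_s: 25.78
eef_pos: [435.3, 98.3, 51.9]
ee_rot: [-0.508, 0.516, 0.494, -0.482]
force: [0.1, 0.0, 0.5]
grip_width: 1.0
```

Call:
{"method": "jog_arm", "body": {
  "targets": [
    {"offset": [0, 0, 0], "yaw": 0},
    {"offset": [0, 0, 0], "yaw": 0},
    {"offset": [0, 0, 0], "yaw": 0},
    {"offset": [0, 0, 0], "yaw": 0},
    {"offset": [0, 0, 0], "yaw": 0},
    {"offset": [0, 0, 0], "yaw": 0}
  ],
  "fingers": 0.035,
  "grip_force": 40
}}

```text
time_s: 26.28
eef_pos: [436.0, 98.3, 53.0]
ee_rot: [-0.507, 0.517, 0.494, -0.481]
force: [-1.0, -0.7, 9.0]
grip_width: 0.532
```

Call:
{"method": "jog_arm", "body": {
  "targets": [
    {"offset": [0, -0.02, 0], "yaw": 0},
    {"offset": [0, -0.05, 0], "yaw": 0},
    {"offset": [0, -0.085, 0], "yaw": 0},
    {"offset": [0, -0.12, 0], "yaw": 0},
    {"offset": [0, -0.145, 0], "yaw": 0},
    {"offset": [0, -0.16, 0], "yaw": 0},
    {"offset": [0, -0.16, 0], "yaw": 0},
    {"offset": [0, -0.16, 0], "yaw": 0}
  ]
}}

```text
time_s: 26.95
eef_pos: [432.3, 98.0, 213.2]
ee_rot: [-0.507, 0.517, 0.494, -0.481]
force: [-0.2, -0.7, -1.8]
grip_width: 0.531
```

Run:
```python
from ov import *
plan([(420,-100,200),(561.3,-343.5,205)],np.radians(87.3))
d=ctrl.capture("side");crop(d,f"p18.png",(220),100,300,200,6)
```

```text
pos [432.3  98.  213.2] jaw 1.523 down [ 0.024  0.002 -1.   ] j6 -1.57 grip 0.531 t 26.95
(420, -100, 200) -> [-0.1984, 0.0125, 0.003]
(561.3, -343.5, 205) -> [-0.4348, 0.0104, -0.1499]
yaw -0.001 j6 hint
```

View pics/p18.png

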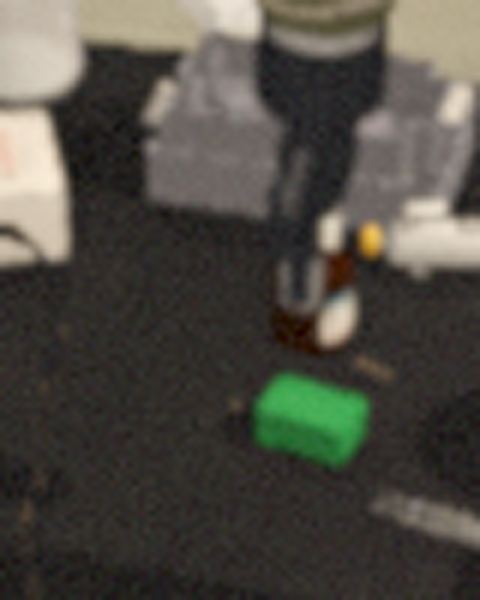

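Call:
{"method": "jog_arm", "body": {
  "targets": [
    {"offset": [-0.02, 0, 0], "yaw": 0},
    {"offset": [-0.05, 0.003, 0], "yaw": 0},
    {"offset": [-0.085, 0.006, 0], "yaw": 0},
    {"offset": [-0.12, 0.008, 0], "yaw": 0},
    {"offset": [-0.155, 0.01, 0], "yaw": 0},
    {"offset": [-0.19, 0.01, -0.005], "yaw": 0},
    {"offset": [-0.225, 0.01, -0.02], "yaw": 0},
    {"offset": [-0.26, 0.01, -0.04], "yaw": 0},
    {"offset": [-0.295, 0.01, -0.06], "yaw": 0},
    {"offset": [-0.33, 0.01, -0.08], "yaw": 0},
    {"offset": [-0.36, 0.01, -0.1], "yaw": 0},
    {"offset": [-0.39, 0.01, -0.12], "yaw": 0}
  ]
}}

```text
time_s: 28.0
eef_pos: [533.2, -298.9, 201.4]
ee_rot: [-0.508, 0.516, 0.494, -0.482]
force: [-0.1, 0.5, -0.6]
grip_width: 0.528
```

Run:
```python
from ov import *
plan([(561.3,-343.5,205)],np.radians(87.3))
```

```text
pos [ 533.2 -298.9  201.4] jaw 1.522 down [ 0.019  0.004 -1.   ] j6 -2.23 grip 0.528 t 28.0
(561.3, -343.5, 205) -> [-0.0432, -0.0032, -0.0303]
yaw -0.002 j6 hint
```

Call:
{"method": "jog_arm", "body": {
  "targets": [
    {"offset": [-0.025, 0, -0.018], "yaw": 0},
    {"offset": [-0.043, 0, -0.03], "yaw": 0},
    {"offset": [-0.043, 0, -0.03], "yaw": 0},
    {"offset": [-0.043, 0.02, -0.03], "yaw": 0},
    {"offset": [-0.043, 0.05, -0.03], "yaw": 0},
    {"offset": [-0.043, 0.06, -0.03], "yaw": 0},
    {"offset": [-0.043, 0.06, -0.03], "yaw": 0}
  ]
}}

```text
time_s: 28.58
eef_pos: [560.9, -341.6, 137.6]
ee_rot: [-0.511, 0.513, 0.493, -0.482]
force: [0.4, -0.4, -0.9]
grip_width: 0.532
```

Run:
```python
from ov import *
plan([(561.3,-343.5,96)],np.radians(87.3))
s=ctrl.sense();p=s["eef_pos"];a=np.radians(-2.7)
I=[("base",513.6,-340.7,0,a),("topt",514.3,-341.3,38,a+np.pi),("bot",p[0],p[1],p[2]-53,0)]
d=ctrl.capture("side");over(d,"p19.png",I,(230,65,310,155),6.6);crop(d,f"p19r.png",230,65,310,155,6.6)
```

```text
pos [ 560.9 -341.6  137.6] jaw 1.522 down [ 0.013  0.009 -1.   ] j6 -2.26 grip 0.532 t 28.5833
(561.3, -343.5, 96) -> [-0.0023, 0.0416, 0.0]
yaw -0.002 j6 hint
```

View pics/p19.png

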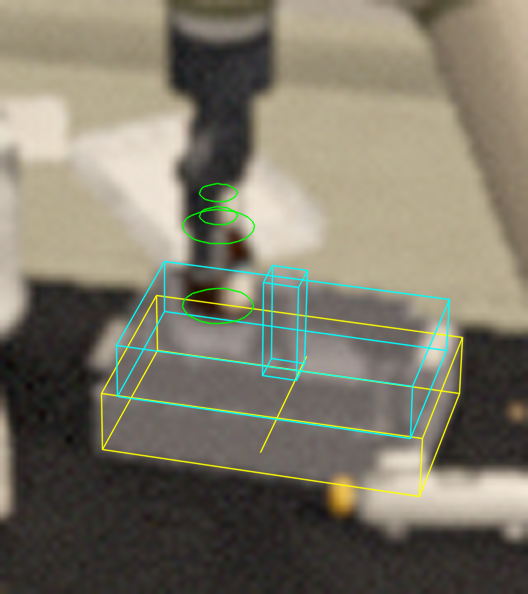

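View pics/p19r.png

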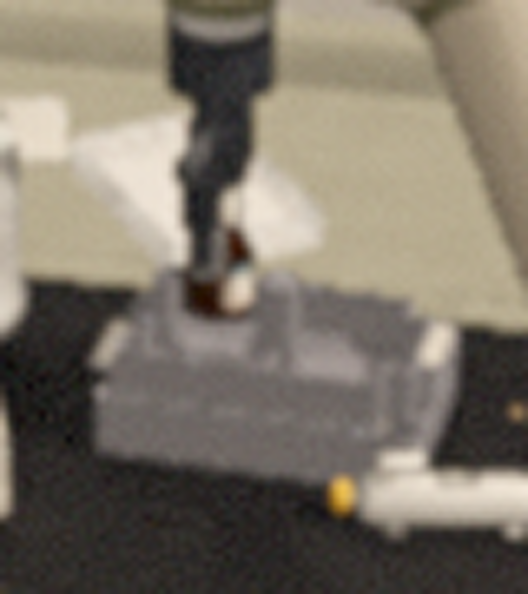

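Call:
{"method": "jog_arm", "body": {
  "targets": [
    {"offset": [-0.002, 0.015, 0], "yaw": 0},
    {"offset": [-0.002, 0.028, 0], "yaw": 0},
    {"offset": [-0.002, 0.035, 0], "yaw": 0},
    {"offset": [-0.002, 0.038, 0], "yaw": 0},
    {"offset": [-0.002, 0.039, 0], "yaw": 0},
    {"offset": [-0.002, 0.039, 0], "yaw": 0}
  ]
}}

```text
time_s: 29.13
eef_pos: [562.6, -344.3, 102.3]
ee_rot: [-0.509, 0.515, 0.494, -0.482]
force: [-0.7, -0.5, 0.3]
grip_width: 0.529
```

Call:
{"method": "jog_arm", "body": {
  "targets": [
    {"offset": [0, 0.001, 0], "yaw": 0},
    {"offset": [0, 0.002, 0], "yaw": 0},
    {"offset": [0, 0.002, 0], "yaw": 0}
  ]
}}

```text
time_s: 29.38
eef_pos: [562.7, -344.4, 100.7]
ee_rot: [-0.509, 0.515, 0.494, -0.482]
force: [0.3, 0.0, -0.9]
grip_width: 0.532
```

Call:
{"method": "jog_arm", "body": {
  "targets": [
    {"offset": [0, 0.002, 0], "yaw": 0},
    {"offset": [0, 0.004, 0], "yaw": 0},
    {"offset": [0, 0.004, 0], "yaw": 0},
    {"offset": [0, 0.004, 0], "yaw": 0}
  ]
}}

```text
time_s: 29.72
eef_pos: [562.7, -344.3, 96.5]
ee_rot: [-0.509, 0.515, 0.494, -0.482]
force: [0.2, 0.0, -1.4]
grip_width: 0.527
```

Call:
{"method": "jog_arm", "body": {
  "targets": [
    {"offset": [0, 0.002, 0], "yaw": 0},
    {"offset": [0, 0.002, 0], "yaw": 0},
    {"offset": [0, 0.002, 0], "yaw": 0}
  ]
}}

```text
time_s: 29.97
eef_pos: [562.7, -344.2, 94.4]
ee_rot: [-0.509, 0.515, 0.494, -0.482]
force: [-0.1, -0.2, -0.8]
grip_width: 0.529
```

Call:
{"method": "jog_arm", "body": {
  "targets": [
    {"offset": [0, 0.0015, 0], "yaw": 0},
    {"offset": [0, 0.0015, 0], "yaw": 0},
    {"offset": [0, 0.0015, 0], "yaw": 0}
  ]
}}

```text
time_s: 30.22
eef_pos: [563.1, -344.3, 94.2]
ee_rot: [-0.509, 0.515, 0.494, -0.482]
force: [-2.5, 1.7, 7.2]
grip_width: 0.53
```

Call:
{"method": "jog_arm", "body": {
  "targets": [
    {"offset": [0, 0, 0], "yaw": 0},
    {"offset": [0, 0, 0], "yaw": 0},
    {"offset": [0, 0, 0], "yaw": 0},
    {"offset": [0, 0, 0], "yaw": 0}
  ],
  "fingers": 0.066
}}

```text
time_s: 30.55
eef_pos: [563.0, -344.3, 94.0]
ee_rot: [-0.509, 0.515, 0.494, -0.482]
force: [0.3, -0.3, -0.7]
grip_width: 0.778
```

Call:
{"method": "jog_arm", "body": {
  "targets": [
    {"offset": [0, -0.01, 0], "yaw": 0},
    {"offset": [0, -0.03, 0], "yaw": 0},
    {"offset": [0, -0.06, 0], "yaw": 0},
    {"offset": [0, -0.09, 0], "yaw": 0},
    {"offset": [0, -0.11, 0], "yaw": 0},
    {"offset": [0, -0.12, 0], "yaw": 0},
    {"offset": [0, -0.12, 0], "yaw": 0}
  ]
}}

```text
time_s: 31.13
eef_pos: [561.3, -345.3, 216.7]
ee_rot: [-0.507, 0.517, 0.494, -0.482]
force: [-0.9, -0.2, 0.5]
grip_width: 0.77
```

Run:
```python
from ov import *
plan([(440,-100,210),(420,100,210),(525,379.5,140)],np.radians(87.3))
a=np.radians(-2.7)
I=[("base",513.6,-340.7,0,a),("topt",514.3,-341.3,38,a+np.pi),("bot",562.7,-344.3,41,0)]
d=ctrl.capture("side");over(d,"p20.png",I,(230,65,310,155),6.6);crop(d,f"p20r.png",230,65,310,155,6.6)
```

```text
pos [ 561.3 -345.3  216.7] jaw 1.522 down [ 0.022  0.002 -1.   ] j6 -2.26 grip 0.77 t 31.1333
(440, -100, 210) -> [0.2391, 0.0046, 0.1331]
(420, 100, 210) -> [0.4379, 0.0046, 0.1628]
(525, 379.5, 140) -> [0.722, 0.0775, 0.0731]
yaw -0.001 j6 hint
```

View pics/p20r.png

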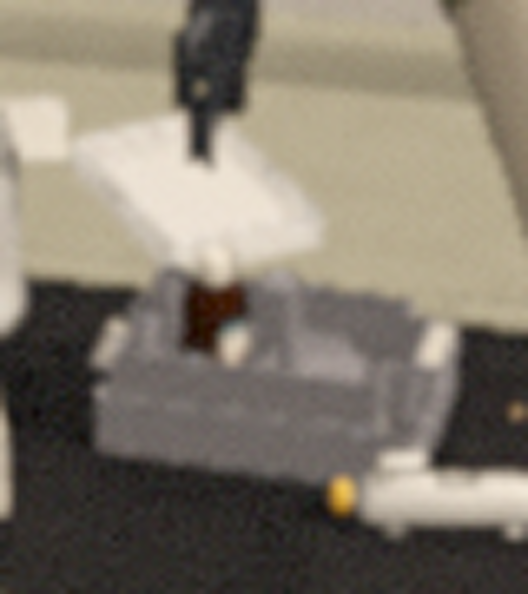

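White-capped bottle stands upright in the far compartment (215,310), cap at (213,265). Now the black-capped one.

Call:
{"method": "jog_arm", "body": {
  "targets": [
    {"offset": [0.035, 0, 0.02], "yaw": 0},
    {"offset": [0.07, 0, 0.04], "yaw": 0},
    {"offset": [0.105, 0, 0.06], "yaw": 0},
    {"offset": [0.14, 0.004, 0.08], "yaw": 0},
    {"offset": [0.175, 0.004, 0.1], "yaw": 0},
    {"offset": [0.21, 0.004, 0.12], "yaw": 0},
    {"offset": [0.25, 0.004, 0.134], "yaw": 0},
    {"offset": [0.29, 0.004, 0.14], "yaw": 0},
    {"offset": [0.33, 0.004, 0.146], "yaw": 0},
    {"offset": [0.37, 0.004, 0.152], "yaw": 0},
    {"offset": [0.41, 0.004, 0.158], "yaw": 0},
    {"offset": [0.44, 0.004, 0.163], "yaw": 0}
  ],
  "fingers": 0.0854
}}

```text
time_s: 32.18
eef_pos: [417.9, 105.0, 208.2]
ee_rot: [-0.509, 0.515, 0.493, -0.483]
force: [0.8, -0.4, -0.2]
grip_width: 0.999
```

Run:
```python
from ov import *
plan([(525,379.5,140)],np.radians(87.3))
```

```text
pos [417.9 105.  208.2] jaw 1.523 down [ 0.016  0.005 -1.   ] j6 -1.56 grip 0.999 t 32.1833
(525, 379.5, 140) -> [0.2789, 0.0713, -0.0928]
yaw -0.0 j6 hint
```

Call:
{"method": "jog_arm", "body": {
  "targets": [
    {"offset": [0.035, 0.01, -0.012], "yaw": 0},
    {"offset": [0.07, 0.02, -0.023], "yaw": 0},
    {"offset": [0.105, 0.03, -0.035], "yaw": 0},
    {"offset": [0.14, 0.04, -0.047], "yaw": 0},
    {"offset": [0.175, 0.05, -0.058], "yaw": 0},
    {"offset": [0.21, 0.06, -0.07], "yaw": 0},
    {"offset": [0.24, 0.068, -0.08], "yaw": 0},
    {"offset": [0.265, 0.071, -0.088], "yaw": 0},
    {"offset": [0.279, 0.071, -0.093], "yaw": 0},
    {"offset": [0.279, 0.071, -0.093], "yaw": 0},
    {"offset": [0.279, 0.071, -0.093], "yaw": 0}
  ]
}}

```text
time_s: 33.1
eef_pos: [524.4, 379.4, 138.2]
ee_rot: [-0.509, 0.514, 0.492, -0.484]
force: [-0.3, 0.2, -0.3]
grip_width: 0.998
```

Run:
```python
from ov import *
plan([(525,379.5,51)],np.radians(87.3))
I=[("bot",525,379.5,0,0)]
d=ctrl.capture("side");over(d,"p21.png",I,(190,170,270,260),6.6)
print([(r["score"],r["box"]) for r in ctrl.boxes_of("side","bottle_a")])
d=ctrl.capture("top");over(d,"p22.png",I,(150,150,220,210),8)
```

```text
pos [524.4 379.4 138.2] jaw 1.524 down [ 0.014  0.003 -1.   ] j6 -1.08 grip 0.998 t 33.1
(525, 379.5, 51) -> [-0.0003, 0.0872, 0.0005]
yaw 0.0 j6 hint
[(0.69, [218.6, 216.3, 234.2, 239.7])]
```

View pics/p21.png

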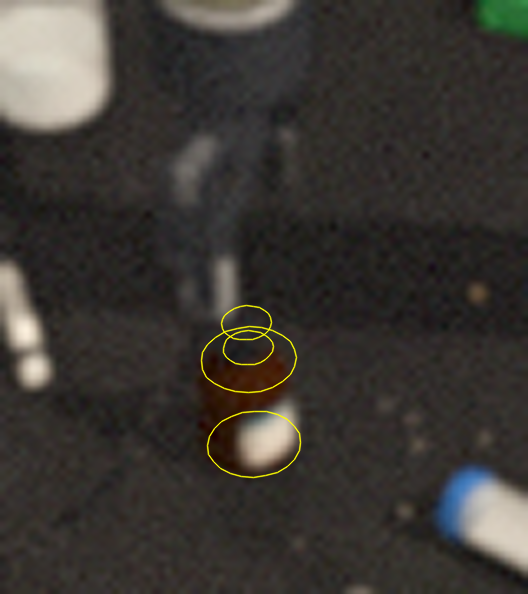

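View pics/p22.png

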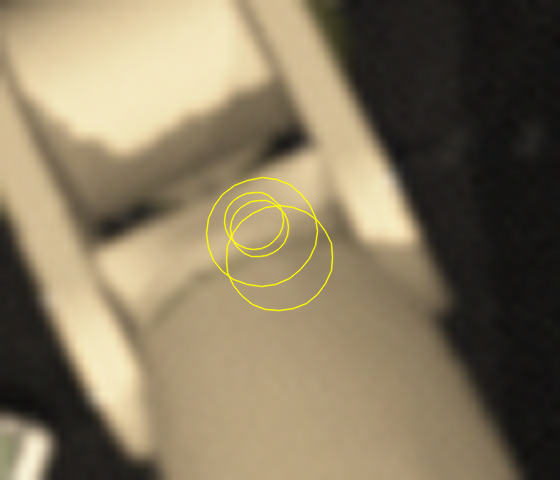

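Call:
{"method": "jog_arm", "body": {
  "targets": [
    {"offset": [0, 0.02, 0], "yaw": 0},
    {"offset": [0, 0.05, 0], "yaw": 0},
    {"offset": [0, 0.075, 0], "yaw": 0},
    {"offset": [0, 0.085, 0], "yaw": 0},
    {"offset": [0, 0.087, 0], "yaw": 0},
    {"offset": [0, 0.087, 0], "yaw": 0}
  ]
}}

```text
time_s: 33.75
eef_pos: [526.5, 378.6, 53.4]
ee_rot: [-0.509, 0.515, 0.493, -0.483]
force: [0.2, -0.5, -0.1]
grip_width: 0.999
```

Call:
{"method": "jog_arm", "body": {
  "targets": [
    {"offset": [0, 0, 0], "yaw": 0},
    {"offset": [0, 0, 0], "yaw": 0},
    {"offset": [0, 0, 0], "yaw": 0},
    {"offset": [0, 0, 0], "yaw": 0},
    {"offset": [0, 0, 0], "yaw": 0},
    {"offset": [0, 0, 0], "yaw": 0}
  ],
  "fingers": 0.035,
  "grip_force": 40
}}

```text
time_s: 34.25
eef_pos: [527.1, 378.9, 55.1]
ee_rot: [-0.509, 0.515, 0.493, -0.482]
force: [-0.5, -0.8, 6.2]
grip_width: 0.531
```

Call:
{"method": "jog_arm", "body": {
  "targets": [
    {"offset": [0, -0.02, 0], "yaw": 0},
    {"offset": [0, -0.05, 0], "yaw": 0},
    {"offset": [0, -0.085, 0], "yaw": 0},
    {"offset": [0, -0.12, 0], "yaw": 0},
    {"offset": [0, -0.145, 0], "yaw": 0},
    {"offset": [0, -0.16, 0], "yaw": 0},
    {"offset": [0, -0.16, 0], "yaw": 0},
    {"offset": [0, -0.16, 0], "yaw": 0}
  ]
}}

```text
time_s: 34.92
eef_pos: [524.2, 378.1, 215.2]
ee_rot: [-0.509, 0.515, 0.494, -0.482]
force: [-0.3, 0.2, -1.1]
grip_width: 0.529
```

Run:
```python
from ov import *
plan([(420,100,215),(410,-50,215),(467.3,-339,205)],np.radians(87.3))
I=[]
d=ctrl.capture("side");over(d,"p23.png",I,(190,140,270,240),6)
```

```text
pos [524.2 378.1 215.2] jaw 1.522 down [ 0.019  0.005 -1.   ] j6 -1.08 grip 0.529 t 34.9167
(420, 100, 215) -> [-0.2829, -0.0033, 0.0905]
(410, -50, 215) -> [-0.4332, -0.0043, 0.0932]
(467.3, -339, 205) -> [-0.7191, 0.0052, 0.022]
yaw -0.002 j6 hint
```

View pics/p23.png

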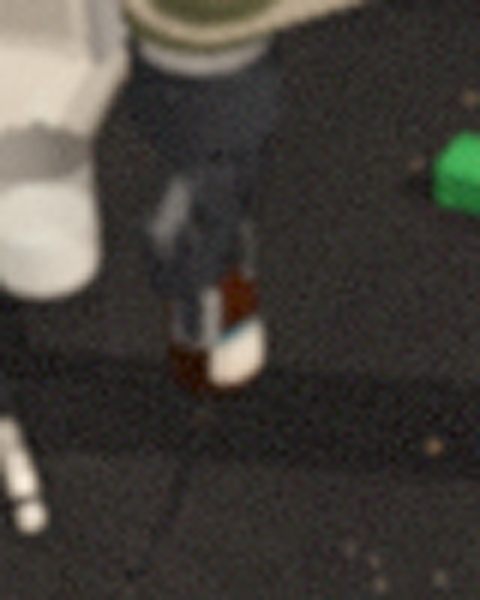

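Bottle held upright at (215,340). Carrying it nearer the robot.

Call:
{"method": "jog_arm", "body": {
  "targets": [
    {"offset": [-0.02, 0, 0.006], "yaw": 0},
    {"offset": [-0.05, 0, 0.016], "yaw": 0},
    {"offset": [-0.085, 0, 0.027], "yaw": 0},
    {"offset": [-0.12, 0, 0.038], "yaw": 0},
    {"offset": [-0.155, 0, 0.05], "yaw": 0},
    {"offset": [-0.19, 0, 0.061], "yaw": 0},
    {"offset": [-0.225, 0, 0.072], "yaw": 0},
    {"offset": [-0.26, 0, 0.083], "yaw": 0},
    {"offset": [-0.3, 0, 0.091], "yaw": 0},
    {"offset": [-0.34, 0, 0.092], "yaw": 0},
    {"offset": [-0.38, 0, 0.093], "yaw": 0},
    {"offset": [-0.41, 0, 0.093], "yaw": 0}
  ]
}}

```text
time_s: 35.97
eef_pos: [409.7, -29.2, 209.0]
ee_rot: [-0.51, 0.514, 0.492, -0.483]
force: [0.5, 0.0, -1.4]
grip_width: 0.534
```

Run:
```python
from ov import *
plan([(467.3,-339,205)],np.radians(87.3))
```

```text
pos [409.7 -29.2 209. ] jaw 1.521 down [ 0.014  0.005 -1.   ] j6 -1.89 grip 0.534 t 35.9667
(467.3, -339, 205) -> [-0.3065, 0.0033, -0.0729]
yaw -0.003 j6 hint
```

Call:
{"method": "jog_arm", "body": {
  "targets": [
    {"offset": [-0.035, 0, -0.008], "yaw": 0},
    {"offset": [-0.07, 0, -0.016], "yaw": 0},
    {"offset": [-0.105, 0, -0.025], "yaw": 0},
    {"offset": [-0.14, 0, -0.033], "yaw": 0},
    {"offset": [-0.175, 0, -0.041], "yaw": 0},
    {"offset": [-0.21, 0, -0.05], "yaw": 0},
    {"offset": [-0.245, 0, -0.058], "yaw": 0},
    {"offset": [-0.275, 0, -0.066], "yaw": 0},
    {"offset": [-0.295, 0.001, -0.07], "yaw": 0},
    {"offset": [-0.3065, 0.003, -0.073], "yaw": 0},
    {"offset": [-0.3065, 0.003, -0.073], "yaw": 0},
    {"offset": [-0.3065, 0.003, -0.073], "yaw": 0}
  ]
}}

```text
time_s: 36.97
eef_pos: [466.9, -338.6, 203.5]
ee_rot: [-0.511, 0.513, 0.492, -0.482]
force: [-0.8, 0.5, -1.0]
grip_width: 0.531
```

Run:
```python
from ov import *
plan([(467.3,-339,115)],np.radians(87.3))
s=ctrl.sense();p=s["eef_pos"];a=np.radians(-2.7)
I=[("topt",514.3,-341.3,38,a+np.pi),("bot",p[0],p[1],p[2]-54,0)]
d=ctrl.capture("side");over(d,"p24.png",I,(230,45,310,135),6.6)
```

```text
pos [ 466.9 -338.6  203.5] jaw 1.52 down [ 0.012  0.007 -1.   ] j6 -2.36 grip 0.531 t 36.9667
(467.3, -339, 115) -> [-0.0011, 0.0885, 0.0006]
yaw -0.003 j6 hint
```

View pics/p24.png

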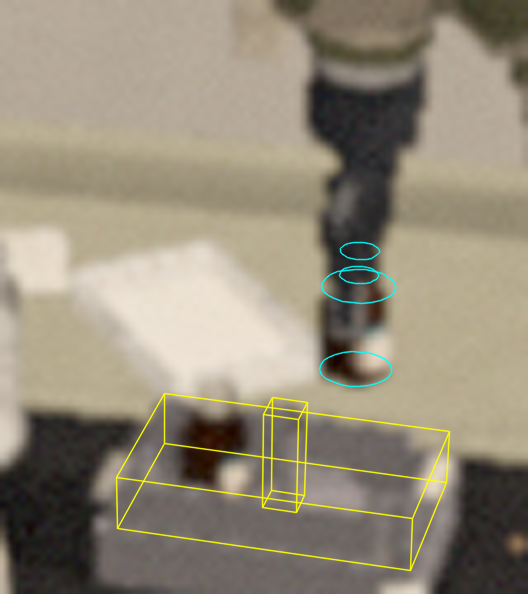

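Call:
{"method": "jog_arm", "body": {
  "targets": [
    {"offset": [-0.001, 0.02, 0], "yaw": 0},
    {"offset": [-0.001, 0.045, 0], "yaw": 0},
    {"offset": [-0.001, 0.07, 0], "yaw": 0},
    {"offset": [-0.001, 0.09, 0], "yaw": 0},
    {"offset": [-0.001, 0.1, 0], "yaw": 0},
    {"offset": [-0.001, 0.102, 0], "yaw": 0},
    {"offset": [-0.001, 0.102, 0], "yaw": 0}
  ]
}}

```text
time_s: 37.6
eef_pos: [468.4, -337.9, 102.4]
ee_rot: [-0.511, 0.513, 0.492, -0.483]
force: [0.2, 0.6, -0.9]
grip_width: 0.533
```

Call:
{"method": "jog_arm", "body": {
  "targets": [
    {"offset": [0, 0.001, 0], "yaw": 0},
    {"offset": [0, 0.002, 0], "yaw": 0},
    {"offset": [0, 0.003, 0], "yaw": 0},
    {"offset": [0, 0.003, 0], "yaw": 0}
  ]
}}

```text
time_s: 37.93
eef_pos: [468.6, -338.0, 99.8]
ee_rot: [-0.511, 0.514, 0.492, -0.483]
force: [0.7, 0.1, -1.0]
grip_width: 0.532
```

Call:
{"method": "jog_arm", "body": {
  "targets": [
    {"offset": [0, 0.002, 0], "yaw": 0},
    {"offset": [0, 0.002, 0], "yaw": 0},
    {"offset": [0, 0.002, 0], "yaw": 0}
  ]
}}

```text
time_s: 38.18
eef_pos: [468.6, -338.0, 97.8]
ee_rot: [-0.511, 0.514, 0.492, -0.483]
force: [-0.6, 0.7, -1.2]
grip_width: 0.532
```

Call:
{"method": "jog_arm", "body": {
  "targets": [
    {"offset": [0, 0.0015, 0], "yaw": 0},
    {"offset": [0, 0.0015, 0], "yaw": 0},
    {"offset": [0, 0.0015, 0], "yaw": 0}
  ]
}}

```text
time_s: 38.43
eef_pos: [468.6, -338.0, 96.3]
ee_rot: [-0.511, 0.514, 0.492, -0.483]
force: [0.2, -0.1, -0.8]
grip_width: 0.536
```

Call:
{"method": "jog_arm", "body": {
  "targets": [
    {"offset": [0, 0.001, 0], "yaw": 0},
    {"offset": [0, 0.001, 0], "yaw": 0},
    {"offset": [0, 0.001, 0], "yaw": 0}
  ]
}}

```text
time_s: 38.68
eef_pos: [468.8, -338.0, 96.1]
ee_rot: [-0.51, 0.514, 0.493, -0.483]
force: [-1.7, 1.4, 6.0]
grip_width: 0.529
```

Contact. Releasing and rising.

Call:
{"method": "jog_arm", "body": {
  "targets": [
    {"offset": [0, 0, 0], "yaw": 0},
    {"offset": [0, 0, 0], "yaw": 0},
    {"offset": [0, 0, 0], "yaw": 0},
    {"offset": [0, 0, 0], "yaw": 0}
  ],
  "fingers": 0.066
}}

```text
time_s: 39.02
eef_pos: [468.8, -338.0, 96.0]
ee_rot: [-0.51, 0.514, 0.493, -0.483]
force: [0.6, 0.0, -0.5]
grip_width: 0.771
```

Call:
{"method": "jog_arm", "body": {
  "targets": [
    {"offset": [0, -0.01, 0], "yaw": 0},
    {"offset": [0, -0.03, 0], "yaw": 0},
    {"offset": [0, -0.06, 0], "yaw": 0},
    {"offset": [0, -0.09, 0], "yaw": 0},
    {"offset": [0, -0.12, 0], "yaw": 0},
    {"offset": [0.04, -0.12, 0.01], "yaw": 0},
    {"offset": [0.08, -0.12, 0.02], "yaw": 0},
    {"offset": [0.12, -0.12, 0.03], "yaw": 0},
    {"offset": [0.16, -0.12, 0.04], "yaw": 0},
    {"offset": [0.2, -0.12, 0.045], "yaw": 0},
    {"offset": [0.24, -0.12, 0.05], "yaw": 0},
    {"offset": [0.27, -0.12, 0.05], "yaw": 0}
  ]
}}

```text
time_s: 40.02
eef_pos: [429.4, -64.0, 218.0]
ee_rot: [-0.51, 0.514, 0.493, -0.483]
force: [0.1, 0.3, -1.1]
grip_width: 0.774
```

Call:
{"method": "jog_arm", "body": {
  "targets": [
    {"offset": [0.04, 0, 0], "yaw": 0},
    {"offset": [0.08, 0, 0], "yaw": 0},
    {"offset": [0.12, 0, 0], "yaw": 0},
    {"offset": [0.15, 0, 0], "yaw": 0},
    {"offset": [0.15, 0, 0], "yaw": 0},
    {"offset": [0.15, 0, 0], "yaw": 0}
  ]
}}

```text
time_s: 40.52
eef_pos: [436.6, 86.9, 219.6]
ee_rot: [-0.509, 0.513, 0.494, -0.483]
force: [-1.2, -0.1, 0.7]
grip_width: 0.774
```

Run:
```python
from ov import *
a=np.radians(-2.7)
I=[("base",513.6,-340.7,0,a),("topt",514.3,-341.3,38,a+np.pi),("bot",562.7,-344.3,41,0),("bot",468.5,-338,41,0)]
d=ctrl.capture("side");over(d,"p25.png",I,(230,75,310,155),7);crop(d,"p25r.png",230,75,310,155,7)
for t in("bottle_a","top_tray"):print([(round(r["score"],2),np.round(r["box"],1)) for r in ctrl.boxes_of("side",t)])
d=ctrl.capture("top");over(d,"p26.png",I,(330,130,430,225),6)
```

```text
[(0.48, array([255.2, 104.5, 264.8, 120.3]))]
[(0.75, array([245.1, 102.6, 298.9, 130.2])), (0.61, array([244.6, 119. , 298.5, 139. ]))]
```

View pics/p25r.png

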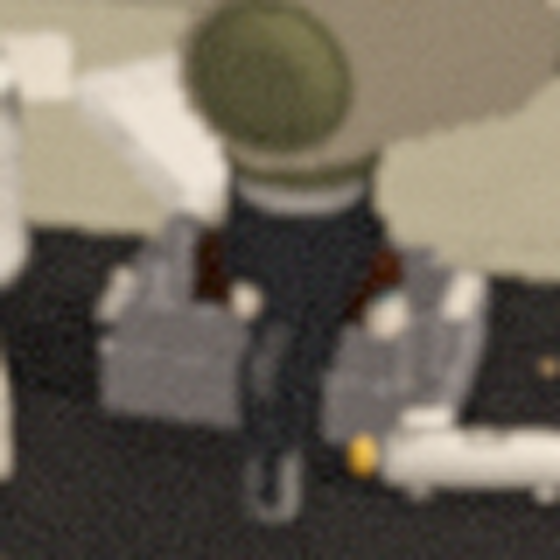

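View pics/p25.png

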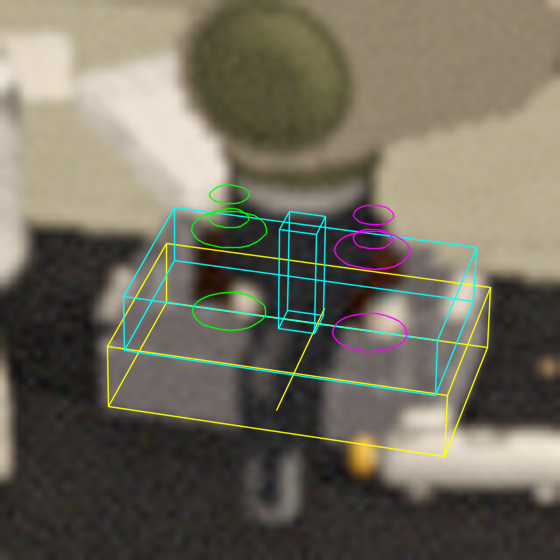

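View pics/p26.png

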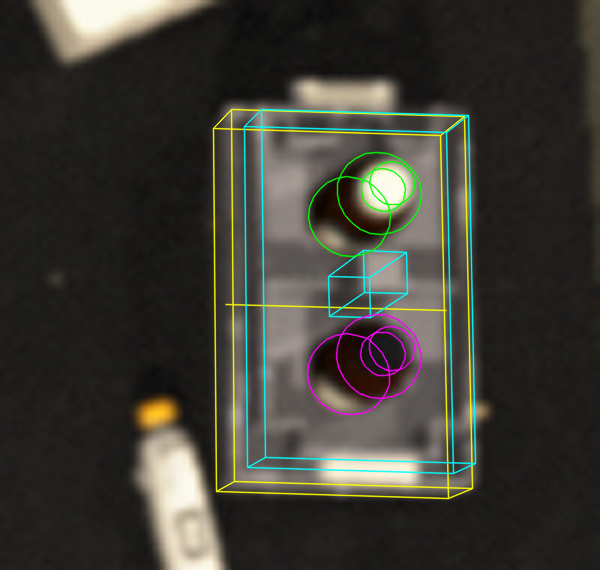

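Top picture: both caps, white (385,187) and black (388,352), sit where upright bottles should. The arm hides part of the side view, so I'll move aside for one clear look.

Call:
{"method": "jog_arm", "body": {
  "targets": [
    {"offset": [0.04, 0, 0], "yaw": 0},
    {"offset": [0.08, 0, 0], "yaw": 0},
    {"offset": [0.12, 0, 0], "yaw": 0},
    {"offset": [0.16, 0, -0.02], "yaw": 0},
    {"offset": [0.2, 0, -0.04], "yaw": 0},
    {"offset": [0.24, 0, -0.06], "yaw": 0},
    {"offset": [0.24, 0, -0.06], "yaw": 0},
    {"offset": [0.24, 0, -0.06], "yaw": 0}
  ]
}}

```text
time_s: 41.38
eef_pos: [509.7, 322.3, 220.7]
ee_rot: [-0.51, 0.514, 0.492, -0.483]
force: [-0.2, -0.9, 0.3]
grip_width: 0.775
```

Run:
```python
from ov import *
d=ctrl.capture("side");crop(d,"p27.png",230,75,310,155,7)
print(ctrl.sense()["time_s"],ctrl.sense()["force"])
```

```text
41.4333 [ 0.3531594  -0.09410328 -0.22258774]
```

View pics/p27.png

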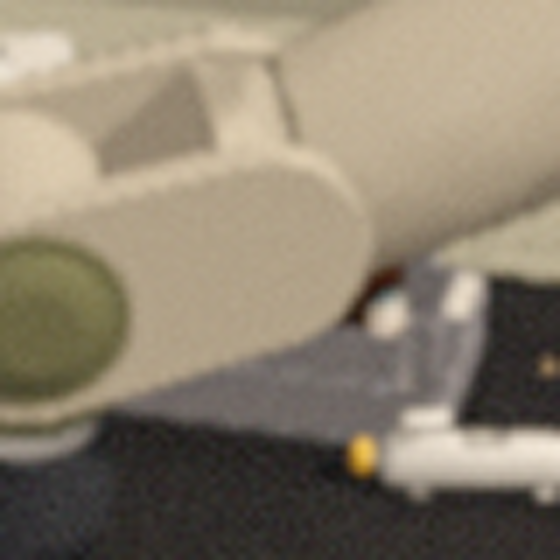

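Call:
{"method": "jog_arm", "body": {
  "targets": [
    {"offset": [-0.03, 0, 0.03], "yaw": 0},
    {"offset": [-0.06, 0, 0.06], "yaw": 0},
    {"offset": [-0.09, 0, 0.09], "yaw": 0},
    {"offset": [-0.11, 0, 0.12], "yaw": 0},
    {"offset": [-0.13, 0, 0.15], "yaw": 0},
    {"offset": [-0.15, 0, 0.18], "yaw": 0},
    {"offset": [-0.15, 0, 0.2], "yaw": 0},
    {"offset": [-0.15, 0, 0.2], "yaw": 0},
    {"offset": [-0.15, 0, 0.2], "yaw": 0}
  ]
}}

```text
time_s: 42.18
eef_pos: [301.4, 180.4, 217.9]
ee_rot: [-0.511, 0.515, 0.492, -0.482]
force: [-0.3, 0.1, -0.4]
grip_width: 0.773
```

Run:
```python
from ov import *
d=ctrl.capture("side");crop(d,"p28.png",230,75,310,155,7)
print(ctrl.sense()["time_s"],ctrl.sense()["force"])
```

```text
42.2333 [0.16947102 0.01276134 0.23657042]
```

View pics/p28.png

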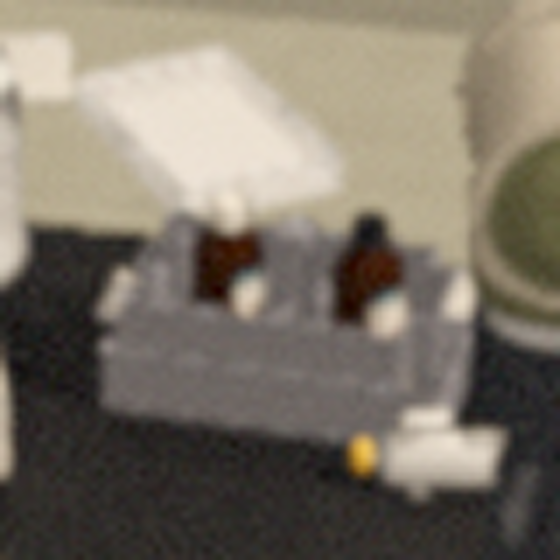

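Both bottles stand upright, white cap at (228,205) and black cap at (370,230). The top tray sits level in the base rim with the tabs at opposite ends, (118,290) and (460,295). Handing in.

Run:
```python
from rig import ctrl
print(ctrl.finish_job())
```

```text
the job is handed in; nothing more can be done
None
```

The job is handed in, at about 42 s of the 144 s allowed; no verdict was reported.

**What I did**
- I laid the white card box in the far compartment of the base tray and the tape roll in the near one.
- I turned the top tray 180° and set it on the lugs.
- I stood the white-capped bottle in its far side and the black-capped bottle in its near side, then released everything and moved the arm clear.

**Last checks**
- **Bottles:** in the final side and top pictures both stand upright, one on each side of the post. The caps match the upright model.
- **Top tray:** it looks level in the rim, and its tab is at the opposite end from the base tray's tab. Its height on the lugs was judged from the picture, because contact came 4–5 mm higher than expected while the tool was tilted about 1.4°. After release it settled level.
- **Box and roll:** I saw both lying flat before the top tray covered them; they can't be seen now.

**What went wrong or differed**
- The first try at the tape closed above it, because the fingertips stand farther back when open. I lowered the gripper and it gripped.
- I gripped the card box across its 62 mm side instead of the 40 mm side, because a tube lay in the way of one finger.
- The white-capped bottle hung tilted by roughly 5° while carried, and stood upright once released.

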